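# Lay freezer bricks in running bond

### The job

Finish the second course of the low freezer-brick wall in the drip tray so that it lies in running bond, using the two bricks on the sloping draining rack: first lay the full-length brick centred over the joint of the two bottom bricks, close up to the half brick already laid, then close the open end of the course with the loose half brick, snug against the full one. Set the bricks down rather than dropping them, so that they lie flat, straight and flush with the wall's sides and end, without shifting the bricks already laid or knocking other things about.

Things in the scene. Friction and masses are not known exactly. Their poses are not given: they have to be found in the camera images.
- full_brick_c (a point): Centre of the loose full-length brick: a white hard-shell freezer brick with grey ribs on its long sides, 120 long x 50 wide x 45 mm high, 0.25 to 0.45 kg. It lies on the sloping rack, in either lane. Site x = along its length (points up the slope at the start), y = across its width, z = out of its top; the bottom is 22.5 mm below the centre.
- half_brick_c (a point): Centre of the loose half brick: the same but 59 mm long, x 50 x 45 mm, 0.12 to 0.25 kg. On the rack, in the other lane. Site x = along its 59 mm length (up the slope at the start), y = across its 50 mm width, z = out of its top.
- base_left_c (a point): Centre of the left-hand (+y) bottom brick, loose, 120 x 50 x 45 mm; its y axis runs ALONG the wall (120 mm), x across it, z up. Its outer (+y) end is the open end of the wall. The bottom bricks stand 2 mm apart, so their joint is at y = -61 mm in this frame; the second course lies with its centres 45 mm above this point.
- base_right_c (a point): Centre of the right-hand (-y) bottom brick, loose, same size and axes.
- laid_half_c (a point): Centre of the half brick already laid, loose, 50 (x) x 59 (y, along the wall) x 45 mm, on the outer (-y) end of the right-hand bottom brick, flush with its end. With 2 mm joints the course half + full + half is as long as the bottom course (242 mm).
- drip_tray: Fixed shallow steel tray under the wall, 90 (x) x 262 (y) mm, floor 4 mm thick, rim 11 mm high; origin at the centre of its underside, y along the wall.
- rack: Fixed dark steel draining rack, 270 mm wide (y); origin on the worktop below its middle, x = the horizontal direction in which it rises (30 degrees from level, low edge towards the robot). Its plate is 150 mm long with an upstand 16 mm high along the low edge, on which the bricks' lower ends rest; lanes are centred at y = +65 and -65 mm, with a rib 8 mm high between them. Free space of 25 mm or more lies beside each brick.
- cup_a_c (a point): Centre of a bystander, a lidded specimen cup, 62 mm across, 74 mm high; leave alone.
- cup_b_c (a point): Centre of a bystander, a lidded specimen cup, 62 mm across, 73 mm high; leave alone.
- petri_c (a point): Centre of a bystander, two stacked petri dishes, 90 mm across, 32 mm high; leave alone.
- kitchen_timer_c (a point): Centre of a bystander, a small white timer, 66 x 66 x 19 mm; leave alone.
- pen_c (a point): Centre of a bystander, a marker pen lying flat, 122 x 14 mm; leave alone.

How it is judged:
On the way, in this order (a step that is already met when the one before it is completed fails the run):
1. the full brick lies over the bottom joint, close to the laid half, released (y of full_brick_c in the frame of base_left_c between -0.068 and -0.054 m and x of full_brick_c in the frame of base_left_c between -0.006 and 0.006 m and z of full_brick_c in the frame of base_left_c between 0.041 and 0.049 m and angle between the x axis of full_brick_c and the y axis of base_left_c, either way round below 0.09 rad and angle between the z axis of full_brick_c and the z axis of base_left_c, either way round below 0.06 rad and horizontal distance between full_brick_c and laid_half_c below 0.0985 m and contact force between the fingers and full_brick below 0.1 N and linear speed of full_brick below 0.02 m/s), for 0.2 s.
2. the loose half brick closes the open end of the course, released (y of half_brick_c in the frame of base_left_c between 0.0235 and 0.0375 m and x of half_brick_c in the frame of base_left_c between -0.006 and 0.006 m and z of half_brick_c in the frame of base_left_c between 0.041 and 0.049 m and angle between the x axis of half_brick_c and the y axis of base_left_c, either way round below 0.09 rad and angle between the z axis of half_brick_c and the z axis of base_left_c, either way round below 0.06 rad and horizontal distance between full_brick_c and half_brick_c below 0.0985 m and contact force between the fingers and half_brick below 0.1 N and linear speed of half_brick below 0.02 m/s), for 0.2 s.
At the end, for the whole second after the job is handed in: Both bricks released, at rest and flat on the bottom course: the full one within 7 mm of centred over the joint, the half within 7 mm of flush with the open end, sides flush within 6 mm, straight within 5 degrees, gaps under 8 mm; the laid bricks within 12 mm of their start (all of step 1 and all of step 2 and distance of each of base_left_c, base_right_c, laid_half_c from where it was at the start of the episode below 0.012 m); the robot touches nothing.
It fails at once if a brick is dropped (falls free faster than 0.6 m/s, about 20 mm) ((linear speed of full_brick above 0.6 m/s and contact force between the fingers and full_brick below 0.05 N) or (linear speed of half_brick above 0.6 m/s and contact force between the fingers and half_brick below 0.05 N)).
It fails at once if a laid brick is knocked out of place (over 25 mm) (distance of any of base_left_c, base_right_c, laid_half_c from where it was at the start of the episode above 0.025 m).
It fails at once if a bystander is pushed over 30 mm (distance of any of cup_a_c, cup_b_c, petri_c, kitchen_timer_c, pen_c from where it was at the start of the episode above 0.03 m).
It also fails if it takes over 61 s, if anything falls off the work surface, if the arm or the gripper's body presses on something with over 40 N, if the wrist force passes 120 N, or if a joint passes its speed limit or range.

### The arm

A 6-joint arm with a two-finger parallel gripper is mounted at the origin on a cart in front of the work surface, level with it; the furniture and walls round the work are solid. World frame = base frame: x ahead of the robot, y to its left, z up, the work surface at z = 0. Lengths are in m, angles in rad, forces in N, time in s.
With the tool pointing down it reaches from about 0.225 to 0.875 m from the base axis. Payload 3.4 kg.
Tool frame: the origin (TCP) lies between the finger pads; the fingertips stand 11 mm ahead of it and the grasp point (between the pads) lies 8 mm behind it; z points along the fingers, y is the line along which they close (so a half turn about z gives the same grasp; the last joint's range is limited). The gripper opens to 85 mm and grips with 20 to 120 N. Pads are 22 mm wide; open, the fingers measure 114 mm over their backs; the gripper's body (76 mm by 85 mm) begins 54 mm behind the grasp point. The pads swing forward as they close: fully open they stand 13 mm farther back than shut.
Start: joints at [-1.324, 0.276, 1.505, -0, 1.361, -0.121], TCP at [0.207, -0.537, 0.242] pointing down, gripper open.
Joint ranges: [-2.89, 2.89], [-0.75, 2.08], [0.22, 2.7], [-1.18, 4.32], [0.11, 2.71], [-2.7, 2.7]. Speed limits (rad/s): [2.57, 2.57, 3.14, 3.14, 3.14, 3.14].

### API

Orientations are given as a unit quaternion [w, x, y, z].
In Python, from rig import sensors, eyes, manip gives the robot as it stands.
- The arm moves only by the tool drive_tool, never from a script. Its argument "deltas" is a list of rows, each an object with "linear": the shift along the world's x, y, z in mm, a list of three; "twist": the turn about the world's z in degrees; "claw": the opening, from 0 (shut) to 1 (fully open). In form: [{"linear": [tx, ty, tz], "twist": twist, "claw": claw}, ...]. A call has 1 to 12 rows; each row is the pose to reach, as a shift and turn from the pose commanded when the call began; what a row does not reach only later rows make up. A row lasts 1/12 s, in which the tool goes at most 41.7 mm and 7.16 degrees, less where a joint would pass 70% of its speed; a pose out of reach is approached as far as the arm can. A call with a gripper value outside its range is refused whole. The fingers move at their own pace and stop on an object; "squeeze" is the grip in N (left out, the last holds). Time passes only in rows, so rows that repeat a pose let the fingers close. It gives the time, the measured TCP pose, the force, the opening and the grip force at its end, in the units of the state.
- sensors.get_state(): the state, without advancing time (a new reading comes with each control period).
- eyes.get_image(name): name is "scene" or "top" or "wrist"; returns the picture (400x640x3 uint8, red, green, blue); there is no depth.
- eyes.camera_model(name): a dict with "intrinsics" (3x3 intrinsics, pixels), "dist" ([k1, k2, p1, p2, k3] as OpenCV has them; the pictures are not rectified), "R" (3x3) and "t" (3): a world point X has camera coordinates R X + t. Camera axes: x right, y down, z forward; pixel columns grow to the right and rows downward; lengths in m; the calibration is good to about 2 mm. A picture is of the moment at which its call begins: read the wrist's pose just before it. camera_model takes no time and is no camera call; for the wrist camera it gives the pose at the moment of the call.
- manip.sign_off(): hands the job in; it is judged then, once.
The state is a dict: "clock": time; "qpos": joint angles; "qd": joint speeds; "effort": joint torques, N m; "position": TCP position; "ee_rot": TCP orientation; "contact_force": force on the tool from outside, world axes, zero at the start; "moment": the same for the moment, N m; "width": finger opening in m; "gripper_force": force on a finger pad.
Only numpy, scipy, OpenCV 4.12 (cv2) and the standard library are available. Lean on these libraries where they do the work, as an engineer would, in place of code of your own. Each camera call takes 0.05 s, during which the arm holds its last target. There are 200 camera calls.

## Working session

There is one attempt and no reset: what is moved stays moved. The work goes in short steps, Python scripts to look and compute and a tool call to move; the robot and the scene stay as the last step left them, time stands still between calls to the robot, and variables do not carry over. Pictures are saved under pics/ and viewed, at most 10 in all, crops included, and the job is handed in when it is done.

Besides the shell and the picture viewer there is one more tool, called after "Call:" by a JSON object that holds its "name" and its "arguments". drive_tool: Moves the arm, as the interface text tells. Its arguments: {"type":"object","properties":{"deltas":{"type":"array","items":{"type":"object","properties":{"linear":{"type":"array","items":{"type":"number"}},"twist":{"type":"number"},"claw":{"type":"number"}}}},"squeeze":{"type":"number"}},"required":["deltas"]}

```bash
mkdir -p pics; cat > h.py <<'E'
import numpy as np, cv2, json
from rig import sensors, eyes, manip
def snap(name,fn):
    m=eyes.camera_model(name); im=eyes.get_image(name); cv2.imwrite('pics/'+fn,im[...,::-1]); 
    json.dump({k:np.asarray(v).tolist() for k,v in m.items()},open('pics/'+fn[:-4]+'.json','w')); return im,m
def load(fn):
    m={k:np.array(v) for k,v in json.load(open('pics/'+fn+'.json')).items()}
    return cv2.imread('pics/'+fn+'.png'),m
def ray(m,uv):
    uv=np.array(uv,float).reshape(-1,1,2)
    n=cv2.undistortPoints(uv,np.array(m['intrinsics']),np.array(m['dist'])).reshape(-1,2)
    R=np.array(m['R']);t=np.array(m['t'])
    d=np.c_[n,np.ones(len(n))]@R; return -R.T@t,d
def onplane(m,uv,z=None,n=None,p=None):
    c,d=ray(m,uv)
    if n is None: n=np.array([0,0,1.]);p=np.array([0,0,z])
    s=((p-c)@n)/(d@n); return c+s[:,None]*d
def proj(m,X):
    R=np.array(m['R']); r,_=cv2.Rodrigues(R)
    return cv2.projectPoints(np.array(X,float).reshape(-1,1,3),r,np.array(m['t']),np.array(m['intrinsics']),np.array(m['dist']))[0].reshape(-1,2)
E
python3 - <<'E'
from h import *
a,m=snap('top','top0.png'); b,m2=snap('scene','scene0.png')
for q in (m,m2): print(np.round(-np.array(q['R']).T@q['t'],3), np.round(q['R'],2).tolist())
s=sensors.get_state(); print(s)
E
```

```text
[0.45  0.008 1.345] [[0.0, -1.0, 0.01], [-1.0, -0.0, -0.06], [0.06, -0.01, -1.0]]
[0.02  0.749 0.814] [[-0.83, -0.55, -0.0], [-0.35, 0.53, -0.77], [0.43, -0.64, -0.63]]
{'clock': 0.1, 'qpos': array([-1.32399141e+00,  2.76522630e-01,  1.50597763e+00,  2.83426072e-05,
        1.36072365e+00, -1.20980316e-01]), 'qd': array([ 5.92616102e-05, -1.47020673e-03, -4.31315382e-03, -1.26137126e-03,
       -1.04024944e-03, -9.62646062e-04]), 'effort': array([ 1.60540436e-03, -4.17698729e+01, -2.46404296e+01, -9.71436930e-05,
        5.82041714e-03,  1.02962268e-06]), 'position': array([ 0.20664605, -0.53610611,  0.24154293]), 'ee_rot': array([-8.14885627e-04,  9.83139562e-01,  1.82854958e-01, -3.74492627e-05]), 'contact_force': array([ 0.27037613, -0.02421748,  0.81664004]), 'moment': array([-0.02391046, -0.05150564,  0.04610139]), 'gripper_force': 0.0, 'width': 0.08540189652955614}
```

View pics/top0.png

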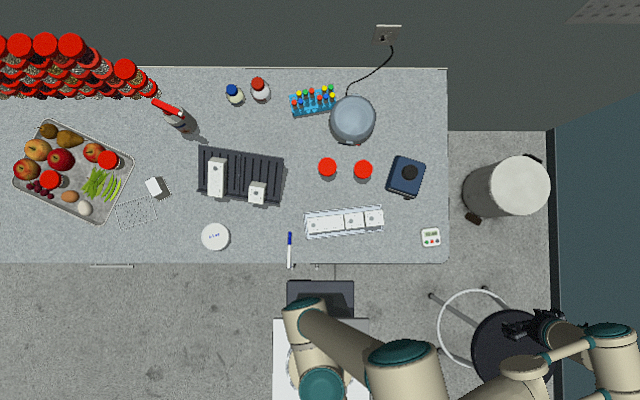

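View pics/scene0.png

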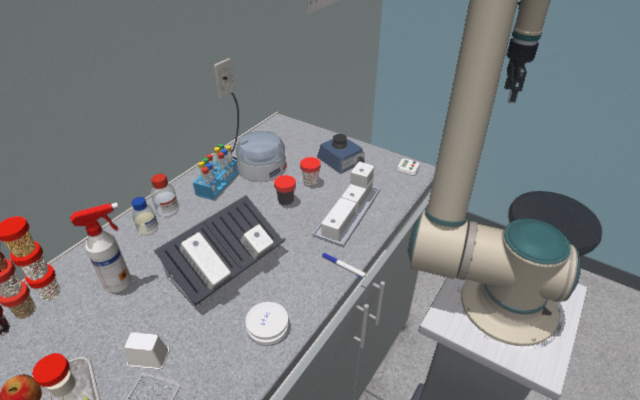

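The top view shows the wall near (345,222) with the laid half at its right end (373,217). The full brick is on the rack at (217,178) and the half brick at (257,193), with the rack centre near (240,172). In the scene view the full brick is at (205,258) and the half brick at (257,238).

```bash
python3 - <<'E'
from h import *
a,m=load('top0'); b,m2=load('scene0')
def tri(u,v):
    c1,d1=ray(m,u);c2,d2=ray(m2,v)
    A=np.c_[d1[0],-d2[0]]; s,_,_,_=np.linalg.lstsq(A,c2-c1,rcond=None)
    p,q=c1+s[0]*d1[0],c2+s[1]*d2[0]; return np.round((p+q)/2,3),np.round(np.linalg.norm(p-q),4)
print('full',tri((217,178),(205,258)),'half',tri((257,193),(257,238)))
print('laidhalf top',onplane(m,[(373,217)],.094),'base left',onplane(m,[(325,224)],.049),'rack corners@.02',onplane(m,[(199,196),(278,204)],.02))
def blobs(im,x0,x1,y0,y1,thr=165):
    hsv=cv2.cvtColor(im,cv2.COLOR_BGR2HSV); k=((hsv[...,2]>thr)&(hsv[...,1]<40)).astype('u1'); z=np.zeros_like(k); z[y0:y1,x0:x1]=k[y0:y1,x0:x1]
    for c in cv2.findContours(z,0,2)[0]:
        if cv2.contourArea(c)>60: print(cv2.minAreaRect(c),cv2.contourArea(c))
blobs(a,200,285,148,208,190)
w=eyes.camera_model('wrist'); R=np.array(w['R']); print('wrist cam',np.round(-R.T@w['t']-sensors.get_state()['position'],3),np.round(R,2).tolist(),np.round(w['intrinsics'],0).tolist())
E
python3 -c "
import cv2
a=cv2.imread('pics/top0.png')[140:250,190:400]; cv2.imwrite('pics/tc.png',cv2.resize(a,None,fx=3.8,fy=3.8,interpolation=2))"
```

```text
full (array([0.606, 0.328, 0.091]), np.float64(0.0002)) half (array([0.56 , 0.204, 0.077]), np.float64(0.0009))
laidhalf top [[ 0.48436899 -0.15992932  0.094     ]] base left [[ 0.46284902 -0.01103826  0.049     ]] rack corners@.02 [[0.55492258 0.40423093 0.02      ]
 [0.52890557 0.14374025 0.02      ]]
((255.3564453125, 194.43565368652344), (14.925558090209961, 16.51761817932129), 5.710593223571777) 215.0
((215.0, 179.0), (36.0, 14.0), 90.0) 462.0
wrist cam [0.06  0.023 0.133] [[0.36, -0.93, -0.0], [-0.9, -0.35, 0.26], [-0.24, -0.09, -0.97]] [[330.0, 0.0, 319.0], [0.0, 330.0, 202.0], [0.0, 0.0, 1.0]]
```

View pics/tc.png

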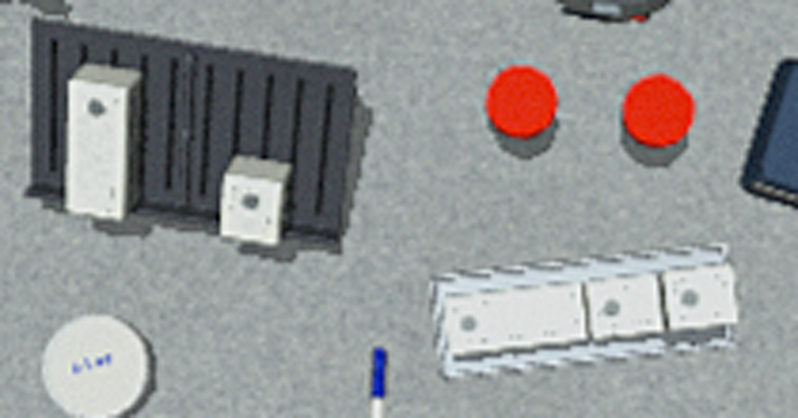

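The crop shows the bricks clear of the rack's rib. The wall is turned about +8° and the rack about -6°. I'm moving over the wall for a close wrist look on the way.

Call:
{"name": "drive_tool", "arguments": {"deltas": [{"linear": [22, 35, 3], "twist": 6.5, "claw": 0.85}, {"linear": [44, 70, 6], "twist": 13, "claw": 0.85}, {"linear": [66, 105, 9], "twist": 19.5, "claw": 0.85}, {"linear": [88, 140, 12], "twist": 26, "claw": 0.85}, {"linear": [110, 175, 15], "twist": 32.5, "claw": 0.85}, {"linear": [132, 210, 18], "twist": 39, "claw": 0.85}, {"linear": [154, 245, 21], "twist": 45.5, "claw": 0.85}, {"linear": [176, 280, 24], "twist": 52, "claw": 0.85}, {"linear": [198, 315, 27], "twist": 58.5, "claw": 0.85}, {"linear": [220, 350, 30], "twist": 65, "claw": 0.85}, {"linear": [242, 385, 33], "twist": 71.5, "claw": 0.85}, {"linear": [263, 417, 38], "twist": 77, "claw": 0.85}]}}

```text
clock: 1.1
position: [0.47, -0.1171, 0.28]
ee_rot: [-0.001, 0.653, 0.757, -0.0]
contact_force: [0.3, -1.0, 0.7]
width: 0.0726
gripper_force: 0.0
```

Call:
{"name": "drive_tool", "arguments": {"deltas": [{"linear": [0, 0, 0], "twist": 0, "claw": 0.85}, {"linear": [0, 0, 0], "twist": 0, "claw": 0.85}, {"linear": [0, 0, 0], "twist": 0, "claw": 0.85}]}}

```text
clock: 1.35
position: [0.4693, -0.1196, 0.2799]
ee_rot: [-0.0, 0.655, 0.755, -0.001]
contact_force: [-0.8, -0.2, -0.4]
width: 0.0728
gripper_force: 0.0
```

```bash
python3 - <<'E'
from h import *
im,m=snap('wrist','w1.png'); s=sensors.get_state(); print(s['clock'],s['position'],s['width'],s['ee_rot'],np.abs(s['qd']).max())
E
```

```text
1.4 [ 0.46900803 -0.12022876  0.27986699] 0.07262199305280755 [-3.99264080e-04  6.56028249e-01  7.54736023e-01 -5.59441453e-04] 0.021564777361058822
```

View pics/w1.png

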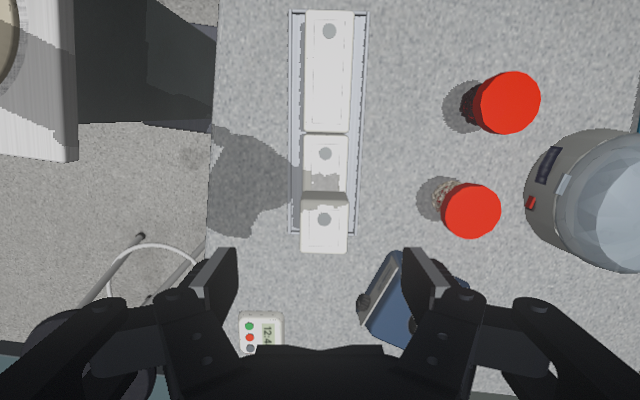

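The wrist view shows the wall running vertically. The left brick's top spans (304,11)–(349,131), the right brick's exposed top is (302,134)–(348,192), and the laid half's top is (301,205)–(348,252). I'll refine these edges and move towards the rack.

```bash
python3 - <<'E'
from h import *
im,m=load('w1'); g=cv2.cvtColor(im,cv2.COLOR_BGR2GRAY)
for r in (30,70,110,150,225,240): print(r,[(c,int(g[r,c])) for c in range(294,372,2)][:40] if r in(70,225) else '')
for c in (312,340): print(c,[int(v) for v in g[2:20,c]],[int(v) for v in g[124:142,c]],[int(v) for v in g[184:214,c]],[int(v) for v in g[244:262,c]])
z=.049
P=onplane(m,[(304,11),(353,11),(301,131),(349,131),(302,134),(348,134)],z); print(np.round(P,4)); Q=onplane(m,[(301,205),(348,205),(348,252),(301,252)],.094); print(np.round(Q,4))
E
```

```text
30 
70 [(294, 191), (296, 192), (298, 196), (300, 134), (302, 140), (304, 156), (306, 213), (308, 212), (310, 211), (312, 209), (314, 212), (316, 211), (318, 211), (320, 211), (322, 211), (324, 211), (326, 212), (328, 211), (330, 212), (332, 211), (334, 212), (336, 211), (338, 211), (340, 211), (342, 199), (344, 213), (346, 212), (348, 212), (350, 210), (352, 176), (354, 198), (356, 196), (358, 196), (360, 197), (362, 168), (364, 183), (366, 171), (368, 165), (370, 167)]
110 
150 
225 [(294, 132), (296, 132), (298, 133), (300, 173), (302, 213), (304, 212), (306, 212), (308, 205), (310, 214), (312, 213), (314, 213), (316, 212), (318, 214), (320, 192), (322, 177), (324, 167), (326, 177), (328, 205), (330, 213), (332, 213), (334, 212), (336, 213), (338, 208), (340, 213), (342, 213), (344, 212), (346, 212), (348, 162), (350, 190), (352, 192), (354, 125), (356, 188), (358, 172), (360, 173), (362, 176), (364, 173), (366, 164), (368, 169), (370, 172)]
240 
312 [160, 161, 160, 159, 160, 159, 154, 171, 201, 210, 208, 209, 209, 209, 208, 209, 209, 209] [213, 212, 212, 213, 213, 213, 208, 179, 
[... 291 characters left out ...]

340 [168, 170, 171, 170, 169, 167, 164, 152, 180, 206, 209, 209, 209, 209, 209, 209, 209, 209] [206, 213, 213, 213, 213, 213, 213, 204, 170, 111, 123, 166, 210, 214, 213, 213, 213, 213] [214, 214, 215, 215, 215, 216, 211, 174, 109, 114, 116, 117, 117, 117, 118, 123, 142, 158, 164, 167, 168, 173, 190, 206, 214, 213, 213, 213, 213, 213] [213, 213, 212, 213, 212, 212, 212, 213, 213, 202, 175, 173, 175, 171, 165, 161, 163, 166]
[[ 0.43    0.0407  0.049 ]
 [ 0.478   0.0474  0.049 ]
 [ 0.4418 -0.0753  0.049 ]
 [ 0.493  -0.068   0.049 ]
 [ 0.4433 -0.0783  0.049 ]
 [ 0.4924 -0.0713  0.049 ]]
[[ 0.4531 -0.1446  0.094 ]
 [ 0.4996 -0.138   0.094 ]
 [ 0.5079 -0.1881  0.094 ]
 [ 0.4595 -0.195   0.094 ]]
```

Call:
{"name": "drive_tool", "arguments": {"deltas": [{"linear": [8, 35, 2], "twist": 6.5, "claw": 0.85}, {"linear": [16, 70, 4], "twist": 13, "claw": 0.85}, {"linear": [24, 105, 6], "twist": 19.5, "claw": 0.85}, {"linear": [32, 140, 8], "twist": 26, "claw": 0.85}, {"linear": [40, 175, 10], "twist": 32.5, "claw": 0.85}, {"linear": [48, 210, 12], "twist": 39, "claw": 0.85}, {"linear": [56, 245, 14], "twist": 45.5, "claw": 0.85}, {"linear": [64, 280, 16], "twist": 52, "claw": 0.85}, {"linear": [72, 315, 18], "twist": 58.5, "claw": 0.85}, {"linear": [80, 350, 20], "twist": 65, "claw": 0.85}, {"linear": [80, 390, 20], "twist": 71.5, "claw": 0.85}, {"linear": [80, 400, 20], "twist": 76, "claw": 0.85}]}}

```text
clock: 2.4
position: [0.5504, 0.2837, 0.2995]
ee_rot: [-0.0, 0.049, 0.999, 0.002]
contact_force: [0.7, -0.7, -0.4]
width: 0.0724
gripper_force: 0.0
```

Call:
{"name": "drive_tool", "arguments": {"deltas": [{"linear": [0, 0, 0], "twist": 0, "claw": 0.85}, {"linear": [0, 0, 0], "twist": 0, "claw": 0.85}, {"linear": [0, 0, 0], "twist": 0, "claw": 0.85}]}}

```text
clock: 2.65
position: [0.5501, 0.278, 0.3001]
ee_rot: [-0.0, 0.054, 0.999, -0.001]
contact_force: [0.9, -0.8, -0.2]
width: 0.0729
gripper_force: 0.0
```

```bash
python3 - <<'E'
from h import *
im,m=snap('wrist','w2.png'); s=sensors.get_state(); print(s['clock'],s['position'],s['width'],s['ee_rot'],np.abs(s['qd']).max())
E
```

```text
2.7 [0.55003374 0.27804855 0.30030938] 0.0726115554242439 [-8.45421770e-05  5.38095942e-02  9.98551081e-01 -5.09525468e-04] 0.005725840182643944
```

View pics/w2.png

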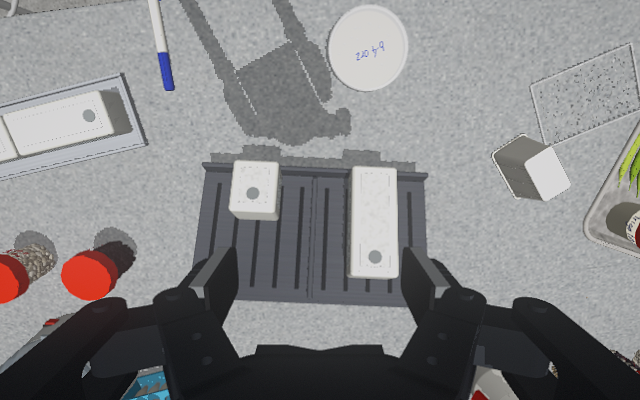

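The wrist view shows the half brick's top at (232,162)–(279,212) and the full brick's top at (351,167)–(399,277). The rack's low edge runs along row 165, at the robot's side.

```bash
python3 - <<'E'
from h import *
im,m=load('w2'); g=cv2.cvtColor(im,cv2.COLOR_BGR2GRAY).astype(int)
def pr(l,a): print(l,a.tolist())
for r in (185,230,265): pr(f'row{r} L',g[r,340:358]); pr('   R',g[r,390:406])
for c in (360,388): pr(f'col{c} T',g[158:176,c]); pr('   B',g[266:286,c])
for r in (175,200): pr(f'half row{r} L',g[r,224:238]); pr('   R',g[r,272:286])
for c in (242,270): pr(f'half col{c} T',g[152:170,c]); pr('   B',g[204:224,c])
a=np.deg2rad
def fit(cs,p0,yaw,L):
    n=np.array([-np.sin(a(30))*np.cos(yaw),-np.sin(a(30))*np.sin(yaw),np.cos(a(30))])
    for dz in (-.008,-.004,0,.004,.008):
        X=onplane(m,cs,n=n,p=np.array(p0)+[0,0,dz]); e=np.roll(X,-1,0)-X
        print(dz,np.round(np.linalg.norm(e,axis=1)*1e3,1),'ctr',np.round(X.mean(0),4),'yaw',np.round(np.degrees(np.arctan2(e[1]-e[3],1)[:0])), np.round(np.degrees([np.arctan2(-e[1][1],-e[1][0]),np.arctan2(e[3][1],e[3][0])])%360,1))
fit([(352,167),(396,167),(399,276),(348,276)],(.606,.328,.091),a(-5.7),.12)
fit([(232,162),(279,162),(277,212),(231,212)],(.56,.204,.077),a(-5.7),.059)
E
```

```text
row185 L [99, 100, 93, 75, 78, 79, 77, 78, 87, 97, 96, 116, 168, 199, 210, 217, 217, 217]
   R [218, 217, 217, 217, 218, 215, 185, 99, 101, 103, 103, 103, 103, 104, 103, 103]
row230 L [100, 100, 94, 77, 71, 55, 60, 82, 103, 102, 108, 157, 196, 207, 217, 217, 217, 217]
   R [217, 217, 217, 217, 217, 217, 214, 182, 92, 102, 103, 103, 103, 103, 102, 103]
row265 L [97, 97, 99, 90, 62, 55, 75, 100, 101, 92, 136, 184, 202, 213, 217, 216, 216, 216]
   R [198, 217, 216, 216, 217, 216, 214, 211, 180, 95, 102, 86, 49, 52, 52, 51]
col360 T [130, 130, 129, 127, 125, 120, 120, 146, 184, 209, 218, 217, 217, 217, 217, 214, 209, 209]
   B [211, 217, 216, 216, 216, 217, 217, 216, 218, 209, 183, 157, 122, 96, 99, 100, 99, 99, 99, 99]
col388 T [171, 174, 176, 162, 118, 121, 126, 129, 130, 159, 202, 219, 217, 217, 217, 218, 218, 214]
   B [213, 212, 217, 216, 217, 207, 204, 216, 216, 217, 214, 193, 150, 93, 56, 60, 60, 61, 59, 59]
half row175 L [100, 99, 99, 99, 99, 99, 98, 91, 140, 205, 212, 217, 216, 217]
   R [216, 217, 216, 212, 204, 179, 121, 110, 90, 99, 84, 82, 82, 82]
half row200 L [100, 99, 99,
[... 614 characters left out ...]
69.9]
-0.004 [ 50.8 123.   53.9 123.1] ctr [0.6023 0.3329 0.0846] yaw [] [171.6 169.9]
0 [ 50.3 121.8  53.4 121.9] ctr [0.6012 0.3324 0.088 ] yaw [] [171.6 169.9]
0.004 [ 49.8 120.6  52.9 120.8] ctr [0.6    0.332  0.0913] yaw [] [171.6 169.9]
0.008 [ 49.3 119.4  52.4 119.6] ctr [0.5989 0.3315 0.0947] yaw [] [171.6 169.9]
-0.008 [54.5 59.4 51.2 59.6] ctr [0.5552 0.2038 0.0662] yaw [] [173.5 177.2]
-0.004 [54.  58.9 50.7 59. ] ctr [0.5545 0.2046 0.0698] yaw [] [173.5 177.2]
0 [53.5 58.3 50.2 58.5] ctr [0.5538 0.2054 0.0734] yaw [] [173.5 177.2]
0.004 [52.9 57.7 49.7 57.9] ctr [0.5531 0.2062 0.0769] yaw [] [173.5 177.2]
0.008 [52.4 57.1 49.2 57.3] ctr [0.5524 0.2069 0.0805] yaw [] [173.5 177.2]
```

```bash
python3 - <<'E'
from h import *
im,m=load('w2')
a=np.deg2rad; yaw=a(-5.7)
n=np.array([-.5*np.cos(yaw),-.5*np.sin(yaw),np.cos(a(30))])
F=[(352.3,165.3),(395.9,167.3),(398.5,277.6),(350,276.2)];H=[(233.9,159.6),(278.5,162),(273.5,212.7),(228,210.3)]
for dz in (-.008,-.004,0,.004,.008,.012):
  for nm,cs in (('F',F),('H',H)):
    X=onplane(m,cs,n=n,p=np.array([.606,.328,.091])+[0,0,dz]); e=np.roll(X,-1,0)-X
    print(dz,nm,np.round(np.linalg.norm(e,axis=1)*1e3,1),'topctr',np.round(X.mean(0),4),'ctr',np.round(X.mean(0)-n*.0225,4),'yaw',np.round(np.degrees([np.arctan2(e[1][1],e[1][0]),np.arctan2(-e[3][1],-e[3][0])]),1),
     'w-ang',np.round([np.degrees(np.arcsin(v[2]/np.linalg.norm(v))) for v in e[[0,2]]],1))
E
```

```text
-0.008 F [ 50.8 125.5  51.7 126.6] topctr [0.6035 0.3338 0.0812] ctr [0.6147 0.3327 0.0618] yaw [-8.7 -9.2] w-ang [ 1.7 -1. ]
-0.008 H [52.7 61.1 51.6 61.4] topctr [0.555  0.2013 0.061 ] ctr [0.5662 0.2002 0.0415] yaw [-10.1  -8.9] w-ang [ 1.9 -1.8]
-0.004 F [ 50.3 124.3  51.2 125.4] topctr [0.6024 0.3333 0.0846] ctr [0.6136 0.3322 0.0651] yaw [-8.7 -9.2] w-ang [ 1.7 -1. ]
-0.004 H [52.2 60.5 51.1 60.8] topctr [0.5544 0.2021 0.0645] ctr [0.5655 0.201  0.0451] yaw [-10.1  -8.9] w-ang [ 1.9 -1.8]
0 F [ 49.8 123.1  50.7 124.1] topctr [0.6012 0.3329 0.088 ] ctr [0.6124 0.3317 0.0685] yaw [-8.7 -9.2] w-ang [ 1.7 -1. ]
0 H [51.7 59.9 50.6 60.2] topctr [0.5537 0.2029 0.0681] ctr [0.5649 0.2018 0.0486] yaw [-10.1  -8.9] w-ang [ 1.9 -1.8]
0.004 F [ 49.3 121.9  50.2 122.9] topctr [0.6001 0.3324 0.0914] ctr [0.6113 0.3313 0.0719] yaw [-8.7 -9.2] w-ang [ 1.7 -1. ]
0.004 H [51.2 59.4 50.1 59.6] topctr [0.553  0.2037 0.0717] ctr [0.5642 0.2026 0.0522] yaw [-10.1  -8.9] w-ang [ 1.9 -1.8]
0.008 F [ 48.8 120.7  49.7 121.7] topctr [0.599  0.3319 0.0947] ctr [0.6102 0.3308 0.0752] yaw [-8.7 -9.2] w-ang [ 1.7 -1. ]
0.008 H [50.7 58.8 49.6 59. ] topctr [0.5523 0.2046 0.0752] ctr [0.5635 0.2034 0.0558] yaw [-10.1  -8.9] w-ang [ 1.9 -1.8]
0.012 F [ 48.3 119.5  49.2 120.5] topctr [0.5978 0.3315 0.0981] ctr [0.609  0.3304 0.0786] yaw [-8.7 -9.2] w-ang [ 1.7 -1. ]
0.012 H [50.2 58.2 49.1 58.5] topctr [0.5516 0.2054 0.0788] ctr [0.5628 0.2042 0.0593] yaw [-10.1  -8.9] w-ang [ 1.9 -1.8]
```

Call:
{"name": "drive_tool", "arguments": {"deltas": [{"linear": [20, 18, -20], "twist": -1, "claw": 0.85}, {"linear": [40, 36, -45], "twist": -2, "claw": 0.85}, {"linear": [60, 53, -75], "twist": -3, "claw": 0.85}, {"linear": [60, 53, -105], "twist": -3, "claw": 0.85}, {"linear": [60, 53, -135], "twist": -3, "claw": 0.85}, {"linear": [60, 53, -160], "twist": -3, "claw": 0.85}, {"linear": [60, 53, -160], "twist": -3, "claw": 0.85}]}}

```text
clock: 3.28
position: [0.6067, 0.3298, 0.1342]
ee_rot: [-0.005, 0.079, 0.997, -0.003]
contact_force: [-1.3, 0.3, -1.8]
width: 0.0723
gripper_force: 0.0
```

```bash
python3 - <<'E'
from h import *
im,m=snap('wrist','w3.png'); s=sensors.get_state(); print(s['clock'],s['position'],s['width'],s['contact_force'],s['ee_rot'])
n=np.array([-.5*np.cos(-.157),-.5*np.sin(-.157),.866]);u=np.array([.866*np.cos(-.157),.866*np.sin(-.157),.5]);v=np.array([.156,.988,0])
c=np.array([.6105,.331,.074])+n*.0225
print(proj(m,[c+i*u*.06+j*v*.025 for i,j in((-1,-1),(-1,1),(1,1),(1,-1))]).round())
E
```

```text
3.3333 [0.60828414 0.33073919 0.13745108] 0.0726177505336099 [ 0.03396625 -0.16696306  0.47066387] [-0.00305026  0.07929057  0.99684531 -0.00177054]
[[281. 127.]
 [364. 126.]
 [372. 341.]
 [273. 341.]]
```

View pics/w3.png

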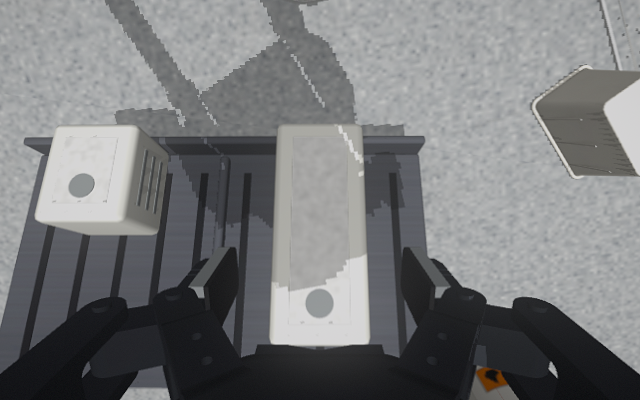

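The full brick spans (277,125)–(369,344), within 3 px of the prediction and centred between the fingers. I'm lowering, gripping and lifting.

Call:
{"name": "drive_tool", "arguments": {"deltas": [{"linear": [1, 0, -15], "twist": 0, "claw": 0.85}, {"linear": [1, 0, -32], "twist": 0, "claw": 0.85}, {"linear": [1, 0, -48], "twist": 0, "claw": 0.85}, {"linear": [1, 0, -60], "twist": 0, "claw": 0.85}, {"linear": [1, 0, -68], "twist": 0, "claw": 0.85}, {"linear": [1, 0, -68], "twist": 0, "claw": 0.85}, {"linear": [1, 0, -68], "twist": 0, "claw": 0.4}, {"linear": [1, 0, -68], "twist": 0, "claw": 0.4}, {"linear": [1, 0, -68], "twist": 0, "claw": 0.4}, {"linear": [1, 0, -68], "twist": 0, "claw": 0.4}], "squeeze": 40}}

```text
clock: 4.17
position: [0.6114, 0.3327, 0.0741]
ee_rot: [0.001, 0.078, 0.997, -0.0]
contact_force: [-1.4, -4.2, 6.3]
width: 0.0498
gripper_force: 40.2
```

Call:
{"name": "drive_tool", "arguments": {"deltas": [{"linear": [0, 0, 5], "twist": 0, "claw": 0.4}, {"linear": [0, 0, 15], "twist": 0, "claw": 0.4}, {"linear": [0, 0, 30], "twist": 0, "claw": 0.4}, {"linear": [0, 0, 50], "twist": 0, "claw": 0.4}, {"linear": [0, 0, 70], "twist": 0, "claw": 0.4}, {"linear": [0, 0, 90], "twist": 0, "claw": 0.4}, {"linear": [-2, -8, 108], "twist": -1, "claw": 0.4}, {"linear": [-6, -20, 120], "twist": -3, "claw": 0.4}, {"linear": [-12, -36, 128], "twist": -6, "claw": 0.4}, {"linear": [-18, -56, 130], "twist": -10, "claw": 0.4}, {"linear": [-25, -76, 130], "twist": -14, "claw": 0.4}, {"linear": [-33, -98, 130], "twist": -18, "claw": 0.4}]}}

```text
clock: 5.17
position: [0.577, 0.2347, 0.2025]
ee_rot: [-0.0, 0.235, 0.972, 0.0]
contact_force: [0.2, -0.3, -4.2]
width: 0.0497
gripper_force: 39.5
```

Call:
{"name": "drive_tool", "arguments": {"deltas": [{"linear": [-9, -26, 0], "twist": -5, "claw": 0.4}, {"linear": [-19, -54, 0], "twist": -10, "claw": 0.4}, {"linear": [-29, -82, 0], "twist": -15, "claw": 0.4}, {"linear": [-39, -110, 0], "twist": -20, "claw": 0.4}, {"linear": [-49, -138, 0], "twist": -25, "claw": 0.4}, {"linear": [-59, -166, 0], "twist": -30, "claw": 0.4}, {"linear": [-69, -194, 0], "twist": -35, "claw": 0.4}, {"linear": [-79, -222, 0], "twist": -40, "claw": 0.4}, {"linear": [-89, -250, 0], "twist": -45, "claw": 0.4}, {"linear": [-98, -276, 0], "twist": -50, "claw": 0.4}, {"linear": [-106, -298, 0], "twist": -54, "claw": 0.4}, {"linear": [-110, -308, 0], "twist": -55.7, "claw": 0.4}]}}

```text
clock: 6.17
position: [0.466, -0.0749, 0.2024]
ee_rot: [0.0, 0.662, 0.749, -0.001]
contact_force: [0.4, 0.6, -3.4]
width: 0.0496
gripper_force: 39.5
```

Call:
{"name": "drive_tool", "arguments": {"deltas": [{"linear": [0, 0, 0], "twist": 0, "claw": 0.4}, {"linear": [0, 0, 0], "twist": 0, "claw": 0.4}, {"linear": [0, 0, 0], "twist": 0, "claw": 0.4}]}}

```text
clock: 6.42
position: [0.4679, -0.0718, 0.2024]
ee_rot: [-0.0, 0.66, 0.751, 0.001]
contact_force: [-0.5, -0.1, -3.0]
width: 0.05
gripper_force: 39.5
```

```bash
python3 - <<'E'
from h import *
im,m=snap('wrist','w4.png'); s=sensors.get_state(); print(s['clock'],s['position'],s['width'],s['contact_force'],s['ee_rot'])
E
```

```text
6.4667 [ 0.4679876  -0.07160057  0.20237219] 0.04942070694885506 [ 0.20326142  0.04938344 -3.67192684] [-1.04328417e-04  6.59760805e-01  7.51475511e-01  4.75860357e-04]
```

View pics/w4.png

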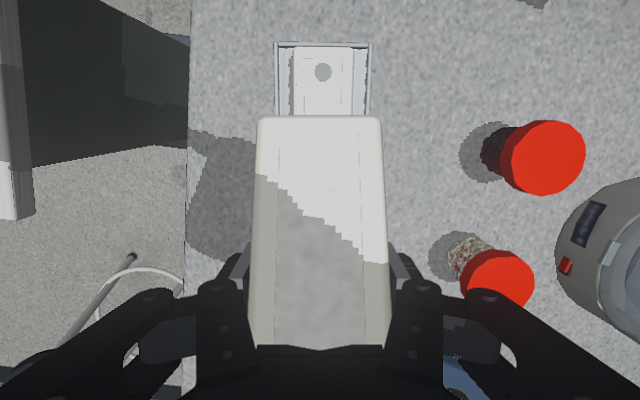

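The held brick's low-end top edge is at row 117, columns 257–381, still tilted as it was gripped. The open end of the wall is visible above it, with the left brick's end at row 46, columns 293–353.

```bash
python3 - <<'E'
from h import *
im,m=load('w4'); g=cv2.cvtColor(im,cv2.COLOR_BGR2GRAY).astype(int)
print(g[40:54,310].tolist(),g[40:54,342].tolist(),g[110:124,290].tolist(),g[110:124,350].tolist()); print(g[90,284:300].tolist(),g[90,346:366].tolist()); print(g[130,250:266].tolist(),g[130,374:390].tolist())
T=np.array([.4680,-.0716,.2024]); yw=np.deg2rad(7.44); ay=np.array([-np.sin(yw),np.cos(yw),0]); ax=np.array([np.cos(yw),np.sin(yw),0])
for th in (26,30,34):
  t=np.deg2rad(th); lo=ay*np.cos(t)-np.array([0,0,np.sin(t)]); n=ay*np.sin(t)+np.array([0,0,np.cos(t)])
  for off in (-4,0,4):
    c=T+lo*off/1e3
    print(th,off,proj(m,[c+lo*.06+n*.0225+s*ax*.025 for s in(-1,1)]).round(1).tolist(), proj(m,[c+lo*.02+n*.0225+s*ax*.025 for s in(-1,1)]).round(1).tolist())
P=onplane(m,[(294,47),(353,47)],.049);print(P)
E
```

```text
[151, 145, 172, 181, 187, 160, 131, 208, 208, 206, 206, 206, 207, 206] [162, 168, 137, 171, 184, 177, 128, 188, 207, 206, 206, 206, 206, 206] [133, 134, 134, 135, 139, 155, 176, 189, 201, 209, 209, 208, 208, 209] [204, 203, 203, 202, 193, 161, 178, 192, 204, 209, 209, 208, 209, 209]
[188, 190, 194, 193, 194, 182, 132, 137, 131, 151, 201, 207, 208, 207, 207, 208] [208, 208, 208, 208, 208, 196, 174, 185, 198, 197, 195, 195, 194, 195, 195, 196, 196, 197, 200, 171]
[157, 163, 169, 171, 168, 163, 147, 160, 189, 191, 197, 202, 207, 208, 208, 208] [208, 209, 207, 202, 199, 196, 177, 148, 161, 162, 158, 155, 155, 159, 163, 168]
26 -4 [[259.8, 127.4], [383.3, 127.2]] [[256.3, 225.7], [387.4, 225.5]]
26 0 [[260.2, 118.2], [382.9, 118.0]] [[256.6, 215.3], [387.0, 215.2]]
26 4 [[260.5, 109.1], [382.5, 109.0]] [[257.0, 205.1], [386.5, 204.9]]
30 -4 [[261.6, 128.1], [381.4, 128.0]] [[257.0, 222.1], [386.6, 222.0]]
30 0 [[262.1, 119.5], [380.9, 119.3]] [[257.5, 212.0], [386.0, 211.9]]
30 4 [[262.5, 111.0], [380.4, 110.9]] [[258.0, 202.1], [385.5, 201.9]]
34 -4 [[263.3, 129.5], [379.5, 129.3]] [[257.7, 218.9], [385.8, 218.7]]
34 0 [[263.8, 121.4], [379.0, 121.3]] [[258.3, 209.1], [385.1, 209.0]]
34 4 [[264.3, 113.6], [378.4, 113.4]] [[258.9, 199.6], [384.5, 199.4]]
[[0.43195383 0.04204509 0.049     ]
 [0.47866056 0.04809027 0.049     ]]
```

Call:
{"name": "drive_tool", "arguments": {"deltas": [{"linear": [0, 8, -15], "twist": 0, "claw": 0.4}, {"linear": [-1, 15, -32], "twist": 0, "claw": 0.4}, {"linear": [-1, 15, -50], "twist": 0, "claw": 0.4}, {"linear": [-1, 15, -67], "twist": 0, "claw": 0.4}, {"linear": [-1, 15, -80], "twist": 0, "claw": 0.4}, {"linear": [-1, 15, -90], "twist": 0, "claw": 0.4}, {"linear": [-1, 15, -95], "twist": 0, "claw": 0.4}, {"linear": [-1, 15, -97], "twist": 0, "claw": 0.4}, {"linear": [-1, 15, -97], "twist": 0, "claw": 0.4}]}}

```text
clock: 7.22
position: [0.467, -0.057, 0.1051]
ee_rot: [-0.0, 0.66, 0.751, 0.0]
contact_force: [-0.3, -0.0, -2.9]
width: 0.0496
gripper_force: 39.5
```

Call:
{"name": "drive_tool", "arguments": {"deltas": [{"linear": [0, 0, -2], "twist": 0, "claw": 0.4}, {"linear": [0, 0, -4], "twist": 0, "claw": 0.4}, {"linear": [0, 0, -5], "twist": 0, "claw": 0.4}, {"linear": [0, 0, -5], "twist": 0, "claw": 0.4}], "squeeze": 30}}

```text
clock: 7.55
position: [0.4668, -0.0576, 0.1005]
ee_rot: [0.0, 0.66, 0.751, 0.0]
contact_force: [0.4, 0.7, -2.7]
width: 0.0492
gripper_force: 39.5
```

Call:
{"name": "drive_tool", "arguments": {"deltas": [{"linear": [0, 0, -1], "twist": 0, "claw": 0.4}, {"linear": [0, 0, -2], "twist": 0, "claw": 0.4}, {"linear": [0, 0, -3], "twist": 0, "claw": 0.4}, {"linear": [0, 0, -3], "twist": 0, "claw": 0.4}], "squeeze": 25}}

```text
clock: 7.88
position: [0.4666, -0.0576, 0.0972]
ee_rot: [-0.0, 0.66, 0.751, -0.0]
contact_force: [0.4, 0.0, -3.1]
width: 0.0498
gripper_force: 39.5
```

Call:
{"name": "drive_tool", "arguments": {"deltas": [{"linear": [0, 0, -1], "twist": 0, "claw": 0.45}, {"linear": [0, 0, -2], "twist": 0, "claw": 0.45}, {"linear": [0, 0, -3], "twist": 0, "claw": 0.45}, {"linear": [0, 0, -3], "twist": 0, "claw": 0.45}], "squeeze": 25}}

```text
clock: 8.22
position: [0.4666, -0.0575, 0.0941]
ee_rot: [-0.0, 0.66, 0.751, -0.0]
contact_force: [-0.4, 0.3, -2.1]
width: 0.0494
gripper_force: 39.5
```

Call:
{"name": "drive_tool", "arguments": {"deltas": [{"linear": [0, 0, -1], "twist": 0, "claw": 0.45}, {"linear": [0, 0, -2], "twist": 0, "claw": 0.45}, {"linear": [0, 0, -2], "twist": 0, "claw": 0.45}], "squeeze": 22}}

```text
clock: 8.47
position: [0.4666, -0.0576, 0.0921]
ee_rot: [-0.0, 0.66, 0.751, -0.0]
contact_force: [0.5, 1.1, -4.0]
width: 0.0496
gripper_force: 39.5
```

```bash
python3 - <<'E'
from h import *
im,m=snap('wrist','w5.png'); im2,m2=snap('scene','s5.png'); s=sensors.get_state(); print(s['clock'],s['position'],s['width'],s['contact_force'],s['gripper_force'])
a=cv2.resize(im[0:300,200:440],None,fx=1.6,fy=1.6); b=cv2.resize(im2[130:250,290:410],(480,480),interpolation=2); cv2.imwrite('pics/c5.png',np.hstack([a,b[:a.shape[0]] if b.shape[0]>=a.shape[0] else b])[...,::-1]); 
E
```

```text
8.5667 [ 0.4667339  -0.05757099  0.09228582] 0.049473721480218 [-0.14084418  0.17423613 -3.30114526] 39.49654519557953
```

View pics/c5.png

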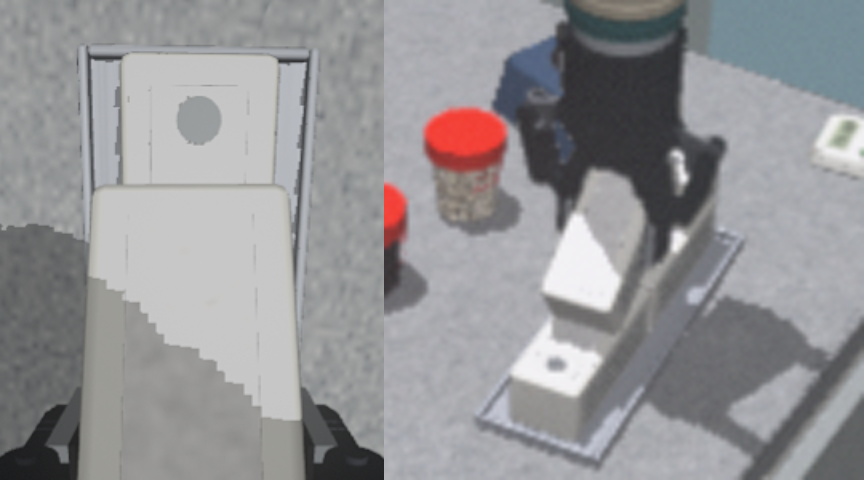

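The crop shows the brick still tilted, with its low end just above the left base brick; its edge is at about (260–380,115) in the full image. The base brick's centre line looks about 2 mm to the right. I'll check that by numbers.

```bash
python3 - <<'E'
from h import *
im,m=load('w5'); g=cv2.cvtColor(im,cv2.COLOR_BGR2GRAY).astype(float)
g=cv2.GaussianBlur(g,(3,3),0)
for r in (45,60,75,90,105): print(r,g[r,266:286].astype(int).tolist(),g[r,360:384].astype(int).tolist())
for r in (125,140,160): print(r,g[r,246:268].astype(int).tolist(),g[r,374:396].astype(int).tolist())
print('end rows',g[26:42,300].astype(int).tolist(),'low edge',g[108:124,300].astype(int).tolist(),g[108:124,345].astype(int).tolist())
E
```

```text
45 [176, 178, 180, 181, 180, 180, 179, 170, 152, 150, 170, 187, 193, 195, 195, 195, 195, 195, 195, 195] [195, 195, 195, 195, 195, 196, 195, 195, 195, 195, 196, 195, 188, 169, 156, 166, 181, 184, 183, 183, 183, 183, 183, 184]
60 [176, 177, 179, 181, 180, 162, 134, 122, 123, 137, 165, 184, 191, 186, 182, 190, 196, 196, 196, 196] [196, 196, 196, 196, 196, 196, 196, 196, 196, 196, 196, 191, 174, 158, 164, 180, 184, 184, 183, 183, 183, 184, 184, 185]
75 [175, 177, 180, 181, 181, 181, 178, 160, 130, 128, 157, 181, 191, 195, 197, 197, 197, 197, 196, 196] [197, 197, 197, 197, 197, 197, 197, 197, 197, 197, 193, 181, 164, 165, 179, 185, 184, 183, 183, 183, 183, 184, 185, 185]
90 [176, 177, 179, 181, 179, 162, 135, 124, 122, 129, 153, 178, 190, 195, 197, 197, 197, 197, 197, 197] [197, 197, 197, 197, 197, 197, 197, 197, 197, 196, 187, 170, 166, 177, 184, 184, 183, 183, 183, 183, 183, 184, 184, 185]
105 [176, 176, 178, 180, 180, 180, 178, 161, 134, 125, 143, 172, 188, 194, 197, 198, 197, 197, 197, 198] [198, 198, 198, 198, 198, 198, 198, 198, 197, 191, 174, 163, 171, 182, 183, 183, 183, 183, 183,
[... 261 characters left out ...]
158, 157, 157, 153, 143, 141, 161, 177, 167, 154, 163, 178, 184, 189, 194, 197, 198, 198, 198, 198, 198] [198, 198, 197, 195, 192, 186, 175, 155, 137, 124, 109, 93, 100, 131, 161, 176, 178, 167, 152, 147, 154, 157]
160 [111, 110, 108, 105, 104, 104, 107, 112, 120, 138, 163, 178, 184, 189, 193, 196, 197, 197, 197, 197, 197, 198] [198, 198, 198, 198, 196, 193, 189, 178, 150, 111, 91, 110, 144, 168, 178, 175, 165, 158, 156, 158, 159, 160]
end rows [151, 148, 146, 155, 167, 164, 153, 160, 183, 194, 195, 195, 195, 195, 195, 195] low edge [198, 198, 198, 198, 198, 197, 185, 168, 167, 178, 190, 197, 198, 198, 198, 198] [198, 198, 198, 198, 198, 197, 186, 170, 169, 181, 192, 198, 199, 199, 198, 198]
```

```bash
python3 - <<'E'
from h import *
im,m=load('w5')
B=onplane(m,[(275.5,45),(373.5,45),(276,105),(370.5,105),(320,34)],.049); K=onplane(m,[(257.5,125),(380.3,125),(319,117)],.084)
print(B.round(4),K.round(4)); 
c1,c2=(B[0]+B[1])/2,(B[2]+B[3])/2; k=(K[0]+K[1])/2
d=(c1-c2)/np.linalg.norm(c1-c2); print('wall yaw',np.degrees(np.arctan2(-d[0],d[1])), 'widths',np.linalg.norm(B[0]-B[1]),np.linalg.norm(B[2]-B[3]),np.linalg.norm(K[0]-K[1]))
yw=np.deg2rad(7.44); ax=np.array([np.cos(yw),np.sin(yw),0]); ay=np.array([-np.sin(yw),np.cos(yw),0]); print('lat base',c1@ax,c2@ax,'brick',k@ax, 'TCP', np.array([.4667,-.0576,.092])@ax, 'end along',B[4]@ay,'low edge along',K[2]@ay,'tcp along',np.array([.4667,-.0576])@ay[:2])
E
```

```text
[[0.4319 0.0371 0.049 ]
 [0.4795 0.0432 0.049 ]
 [0.4349 0.0089 0.049 ]
 [0.4827 0.0151 0.049 ]
 [0.4529 0.0447 0.049 ]] [[ 4.325e-01 -3.000e-04  8.400e-02]
 [ 4.831e-01  6.200e-03  8.400e-02]
 [ 4.574e-01  6.100e-03  8.400e-02]]
wall yaw 6.277732754147307 widths 0.04798887494282858 0.04828258821784188 0.05099994138915951
lat base 0.45706065497477427 0.45648703853236816 brick 0.4543132401094706 TCP 0.45531235275558285 end along -0.014295983659931318 low edge along -0.05314768141099294 tcp along -0.11754706048292184
```

Call:
{"name": "drive_tool", "arguments": {"deltas": [{"linear": [1, -1, 0], "twist": 0, "claw": 0.45}, {"linear": [2, -2, 0], "twist": 0, "claw": 0.45}, {"linear": [2, -2, -1], "twist": 0, "claw": 0.45}, {"linear": [2, -2, -2], "twist": 0, "claw": 0.45}, {"linear": [2, -2, -3], "twist": 0, "claw": 0.45}, {"linear": [2, -2, -3], "twist": 0, "claw": 0.45}], "squeeze": 20}}

```text
clock: 9.07
position: [0.4692, -0.0599, 0.0904]
ee_rot: [0.001, 0.66, 0.751, 0.0]
contact_force: [-1.9, -1.4, 5.5]
width: 0.0497
gripper_force: 40.8
```

Call:
{"name": "drive_tool", "arguments": {"deltas": [{"linear": [0, -1, -1], "twist": 0, "claw": 0.45}, {"linear": [0, -2, -2], "twist": 0, "claw": 0.45}, {"linear": [0, -3, -3], "twist": 0, "claw": 0.45}, {"linear": [0, -4, -4], "twist": 0, "claw": 0.45}, {"linear": [0, -4, -4], "twist": 0, "claw": 0.45}]}}

```text
clock: 9.48
position: [0.4696, -0.064, 0.0867]
ee_rot: [0.001, 0.66, 0.751, 0.001]
contact_force: [-0.9, -1.4, 7.3]
width: 0.0497
gripper_force: 41.8
```

Force is steady at about 11 N above the baseline, so the brick is turning in the grip as planned. I'm continuing the arc.

Call:
{"name": "drive_tool", "arguments": {"deltas": [{"linear": [0, -1, -1], "twist": 0, "claw": 0.45}, {"linear": [0, -2, -2], "twist": 0, "claw": 0.45}, {"linear": [1, -3, -3], "twist": 0, "claw": 0.45}, {"linear": [1, -4, -4.5], "twist": 0, "claw": 0.45}, {"linear": [1, -5, -6], "twist": 0, "claw": 0.45}, {"linear": [1, -6, -7.5], "twist": 0, "claw": 0.45}, {"linear": [1, -7, -9], "twist": 0, "claw": 0.45}, {"linear": [1, -7, -9], "twist": 0, "claw": 0.45}]}}

```text
clock: 10.15
position: [0.4707, -0.0715, 0.0776]
ee_rot: [0.001, 0.66, 0.751, 0.0]
contact_force: [-1.8, -1.8, 7.7]
width: 0.0495
gripper_force: 41.8
```

```bash
python3 - <<'E'
from h import *
im,m=snap('wrist','w6.png'); im2,m2=snap('scene','s6.png'); s=sensors.get_state(); print(s['clock'],s['position'],s['width'],s['contact_force'],s['gripper_force'])
g=cv2.cvtColor(im,cv2.COLOR_RGB2GRAY)
for c in (300,345): print(c,g[20:150,c].tolist())
for r in (60,90,150,180): print(r,g[r,236:290:2].tolist(),g[r,356:410:2].tolist())
E
```

```text
10.25 [ 0.47069674 -0.07152339  0.07763112] 0.049611175193832756 [-0.37783292 -2.83642302  7.36396393] 41.7601203918457
300 [190, 190, 190, 191, 191, 191, 191, 191, 191, 191, 191, 191, 191, 191, 192, 191, 191, 192, 192, 191, 192, 192, 192, 192, 192, 192, 192, 192, 192, 193, 192, 192, 192, 192, 193, 192, 193, 193, 192, 192, 193, 193, 192, 193, 193, 193, 193, 193, 193, 193, 193, 193, 193, 194, 193, 194, 193, 193, 193, 193, 194, 194, 193, 194, 194, 194, 194, 194, 194, 194, 194, 194, 194, 194, 194, 194, 194, 194, 194, 194, 194, 195, 194, 194, 194, 194, 196, 184, 134, 174, 180, 187, 192, 195, 194, 195, 195, 195, 194, 195, 194, 195, 195, 195, 195, 195, 195, 195, 195, 195, 195, 196, 187, 175, 196, 195, 195, 195, 195, 195, 195, 195, 195, 195, 195, 195, 195, 195, 195, 195]
345 [191, 191, 190, 190, 191, 191, 191, 191, 191, 191, 191, 192, 191, 191, 192, 191, 191, 191, 192, 192, 192, 192, 192, 192, 192, 192, 192, 192, 192, 192, 192, 193, 193, 192, 192, 193, 192, 193, 193, 192, 193, 193, 193, 193, 193, 193, 193, 193, 193, 193, 193, 193, 193, 193, 193, 194, 193, 194, 193, 194, 193, 194, 194, 194, 
[... 726 characters left out ...]
93, 179, 194] [194, 194, 194, 194, 194, 194, 193, 173, 159, 177, 176, 175, 176, 175, 177, 153, 102, 90, 160, 176, 156, 153, 149, 148, 146, 149, 152]
150 [117, 111, 106, 100, 114, 119, 114, 179, 188, 193, 194, 194, 194, 193, 194, 194, 194, 194, 195, 190, 195, 194, 194, 194, 194, 195, 195] [195, 195, 195, 195, 196, 195, 195, 195, 195, 195, 195, 195, 194, 195, 195, 193, 165, 153, 150, 146, 150, 148, 143, 148, 155, 159, 161]
180 [101, 104, 105, 106, 111, 118, 106, 138, 143, 148, 152, 154, 185, 184, 185, 188, 196, 195, 194, 189, 195, 194, 194, 195, 195, 195, 195] [195, 195, 195, 195, 195, 195, 195, 195, 195, 194, 195, 195, 194, 194, 195, 193, 184, 122, 149, 146, 148, 155, 158, 161, 159, 154, 152]
```

Call:
{"name": "drive_tool", "arguments": {"deltas": [{"linear": [0, -1, -1.5], "twist": 0, "claw": 0.45}, {"linear": [0, -2, -3], "twist": 0, "claw": 0.45}, {"linear": [0, -3, -4.5], "twist": 0, "claw": 0.45}, {"linear": [0, -3.5, -6], "twist": 0, "claw": 0.45}, {"linear": [0, -4, -7], "twist": 0, "claw": 0.45}, {"linear": [0, -4, -7], "twist": 0, "claw": 0.45}]}}

```text
clock: 10.75
position: [0.4712, -0.0758, 0.0707]
ee_rot: [0.002, 0.66, 0.751, 0.0]
contact_force: [-0.1, -3.2, 5.8]
width: 0.0497
gripper_force: 41.7
```

Call:
{"name": "drive_tool", "arguments": {"deltas": [{"linear": [0, -0.5, -1], "twist": 0, "claw": 0.45}, {"linear": [0, -1, -2], "twist": 0, "claw": 0.45}, {"linear": [0, -1, -3], "twist": 0, "claw": 0.45}, {"linear": [0, -1, -3], "twist": 0, "claw": 0.45}]}}

```text
clock: 11.08
position: [0.4714, -0.0772, 0.0679]
ee_rot: [0.002, 0.66, 0.751, 0.0]
contact_force: [-1.6, -4.3, 6.4]
width: 0.0495
gripper_force: 41.8
```

```bash
python3 - <<'E'
from h import *
im,m=snap('wrist','w7.png'); s=sensors.get_state(); print(s['clock'],s['position'],s['contact_force'],s['gripper_force'])
g=cv2.cvtColor(im,cv2.COLOR_RGB2GRAY)
for c in (300,345): print(c,g[95:140,c].tolist())
for r in (60,90,150,180): print(r,g[r,236:290:2].tolist(),g[r,356:410:2].tolist())
yw=np.deg2rad(7.44); ay=np.array([-np.sin(yw),np.cos(yw),0])
T=s['position']; print('tcp along',T@ay)
for r in range(96,116,4): print(r,(onplane(m,[(320,r)],.094)@ay).round(4))
E
```

```text
11.1333 [ 0.4714509  -0.07723106  0.06788562] [-0.32741203 -4.55325089  6.94235978] 41.74199044704437
300 [194, 194, 193, 194, 193, 193, 193, 194, 193, 194, 194, 194, 196, 186, 120, 132, 175, 186, 189, 193, 194, 194, 194, 194, 194, 194, 194, 194, 194, 194, 194, 194, 194, 194, 194, 194, 194, 194, 194, 194, 194, 194, 194, 196, 185]
345 [194, 193, 193, 193, 193, 193, 194, 194, 194, 194, 194, 194, 196, 186, 124, 139, 176, 186, 189, 193, 194, 194, 194, 194, 194, 194, 194, 194, 194, 194, 194, 194, 194, 194, 194, 194, 194, 194, 194, 194, 195, 194, 194, 195, 188]
60 [158, 178, 155, 75, 114, 174, 171, 168, 168, 167, 173, 173, 173, 128, 180, 191, 192, 192, 191, 192, 192, 191, 192, 191, 192, 192, 192] [193, 192, 192, 192, 192, 192, 192, 191, 192, 186, 145, 174, 172, 173, 173, 173, 174, 173, 180, 73, 108, 162, 173, 158, 148, 148, 148]
90 [127, 170, 179, 140, 75, 179, 173, 169, 169, 168, 172, 174, 173, 145, 178, 188, 193, 193, 193, 193, 193, 193, 193, 193, 184, 193, 193] [193, 193, 193, 193, 193, 193, 193, 193, 188, 141, 176, 173, 173, 173, 173, 173, 172, 178, 72, 112, 166, 173, 149, 159, 159, 158, 153]
150 [105, 103, 116, 109, 179, 187, 193, 193, 193, 193, 193, 193, 193, 193, 193, 193, 194, 188, 194, 194, 194, 194, 194, 194, 194, 194, 194] [194, 194, 195, 194, 195, 188, 195, 194, 194, 194, 194, 194, 194, 194, 194, 194, 194, 194, 191, 176, 123, 152, 152, 159, 161, 155, 150]
180 [103, 100, 91, 115, 117, 138, 144, 150, 155, 154, 155, 154, 185, 184, 183, 194, 194, 194, 176, 194, 194, 194, 194, 194, 194, 194, 194] [194, 195, 195, 194, 194, 195, 194, 194, 194, 194, 194, 194, 194, 194, 194, 194, 194, 194, 189, 110, 157, 155, 154, 152, 151, 151, 148]
tcp along -0.1376280261870447
96 [-0.0667]
100 [-0.0678]
104 [-0.069]
108 [-0.0702]
112 [-0.0714]
```

Call:
{"name": "drive_tool", "arguments": {"deltas": [{"linear": [0, -0.5, -1], "twist": 0, "claw": 0.45}, {"linear": [0, -1, -2], "twist": 0, "claw": 0.45}, {"linear": [0, -1.5, -2.5], "twist": 0, "claw": 0.45}, {"linear": [0, -1.5, -2.5], "twist": 0, "claw": 0.45}]}}

```text
clock: 11.47
position: [0.4716, -0.0784, 0.0653]
ee_rot: [0.002, 0.66, 0.751, 0.0]
contact_force: [0.1, -3.5, 6.4]
width: 0.0498
gripper_force: 41.7
```

Call:
{"name": "drive_tool", "arguments": {"deltas": [{"linear": [0, -0.3, -1], "twist": 0, "claw": 0.45}, {"linear": [0, -0.6, -2], "twist": 0, "claw": 0.45}, {"linear": [0, -0.6, -2], "twist": 0, "claw": 0.45}]}}

```text
clock: 11.72
position: [0.4717, -0.0793, 0.0633]
ee_rot: [0.003, 0.66, 0.751, 0.0]
contact_force: [-0.1, -4.6, 6.2]
width: 0.05
gripper_force: 41.5
```

```bash
python3 - <<'E'
from h import *
im,m=snap('wrist','w8.png'); im2,m2=snap('scene','s8.png'); s=sensors.get_state(); print(s['clock'],s['position'],s['contact_force'],s['gripper_force'])
g=cv2.cvtColor(im,cv2.COLOR_RGB2GRAY)
for c in (300,345): print(c,g[100:120,c].tolist())
a=cv2.resize(im[0:300,200:440],None,fx=1.6,fy=1.6); b=cv2.resize(im2[130:250,290:410],(480,480),interpolation=2); cv2.imwrite('pics/c8.png',np.hstack([a,b])[...,::-1])
E
```

```text
11.8167 [ 0.47168906 -0.07926267  0.0633239 ] [ 0.31394037 -4.18097032  5.20969395] 41.52943253517151
300 [193, 193, 193, 193, 193, 194, 193, 193, 193, 193, 195, 183, 117, 146, 171, 187, 190, 193, 194, 194]
345 [193, 193, 193, 193, 193, 193, 193, 193, 193, 194, 195, 183, 119, 149, 172, 188, 191, 193, 193, 194]
```

View pics/c8.png

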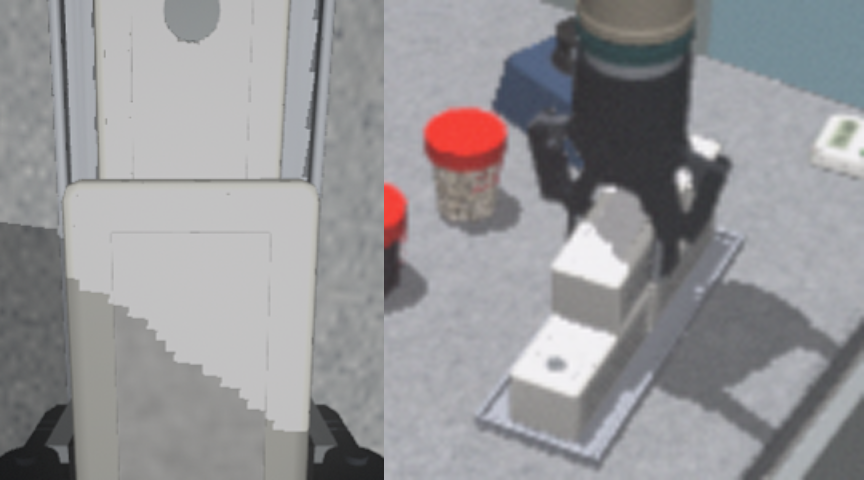

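The crop shows the brick almost flat, in line with the wall, with its low edge at image row 112. I'll check the remaining tilt from its width along the rows.

```bash
python3 - <<'E'
from h import *
im,m=load('w8'); g=cv2.GaussianBlur(cv2.cvtColor(im,cv2.COLOR_BGR2GRAY),(3,3),0).astype(int)
for r in (140,200,250): print(r,g[r,234:256].tolist(),g[r,386:406].tolist())
yw=np.deg2rad(7.44); ax=np.array([np.cos(yw),np.sin(yw),0]); ay=np.array([-np.sin(yw),np.cos(yw),0])
for th in (0,2,4,6,8):
  t=np.deg2rad(th); lo=ay*np.cos(t)-np.array([0,0,np.sin(t)]); n=ay*np.sin(t)+np.array([0,0,np.cos(t)])
  bot=ax*.455+ay*-.0745+np.array([0,0,.049])
  print(th,[proj(m,[bot+n*.045-lo*d+s*ax*.025 for s in(-1,1)]).round(1).tolist() for d in (0,.02,.05)])
E
```

```text
140 [149, 143, 142, 150, 149, 142, 155, 174, 183, 188, 191, 189, 187, 190, 193, 193, 193, 193, 193, 193, 192, 193] [193, 193, 193, 193, 193, 193, 193, 193, 193, 191, 187, 176, 154, 140, 142, 147, 148, 148, 147, 146]
200 [97, 98, 99, 100, 98, 100, 107, 109, 111, 122, 134, 138, 140, 143, 146, 148, 151, 153, 153, 153, 153, 153] [194, 194, 194, 194, 194, 193, 192, 188, 180, 161, 147, 150, 155, 156, 157, 157, 156, 156, 157, 159]
250 [96, 97, 99, 101, 102, 101, 100, 99, 98, 92, 92, 107, 126, 135, 138, 141, 143, 146, 148, 150, 152, 152] [193, 193, 193, 192, 189, 185, 170, 137, 107, 110, 131, 141, 142, 143, 144, 145, 146, 146, 146, 148]
0 [[[230.1, 115.8], [397.9, 115.6]], [[234.6, 181.6], [394.1, 181.4]], [[240.7, 268.9], [388.8, 268.6]]]
2 [[[229.8, 110.3], [398.2, 110.1]], [[233.7, 177.1], [394.8, 176.8]], [[239.2, 266.9], [390.2, 266.6]]]
4 [[[229.5, 104.8], [398.5, 104.6]], [[232.9, 172.3], [395.6, 172.1]], [[237.7, 264.5], [391.5, 264.2]]]
6 [[[229.2, 99.3], [398.7, 99.1]], [[232.1, 167.3], [396.3, 167.1]], [[236.1, 261.8], [392.9, 261.5]]]
8 [[[229.0, 93.8], [398.8, 93.6]], [[231.3, 162.2], [397.0, 162.0]], [[234.6, 258.8], [394.3, 258.5]]]
```

Call:
{"name": "drive_tool", "arguments": {"deltas": [{"linear": [0, -0.2, -1], "twist": 0, "claw": 0.45}, {"linear": [0, -0.3, -1.5], "twist": 0, "claw": 0.45}, {"linear": [0, -0.3, -2], "twist": 0, "claw": 0.45}, {"linear": [0, -0.3, -2], "twist": 0, "claw": 0.45}]}}

```text
clock: 12.15
position: [0.4718, -0.0799, 0.0615]
ee_rot: [0.003, 0.66, 0.752, 0.0]
contact_force: [-0.5, -5.4, 7.1]
width: 0.0497
gripper_force: 41.7
```

Call:
{"name": "drive_tool", "arguments": {"deltas": [{"linear": [0, 0, -0.7], "twist": 0, "claw": 0.45}, {"linear": [0, 0, -1.5], "twist": 0, "claw": 0.45}, {"linear": [0, 0, -1.5], "twist": 0, "claw": 0.45}]}}

```text
clock: 12.4
position: [0.472, -0.08, 0.0601]
ee_rot: [0.003, 0.66, 0.752, 0.0]
contact_force: [-0.3, -5.8, 7.5]
width: 0.0495
gripper_force: 41.8
```

Call:
{"name": "drive_tool", "arguments": {"deltas": [{"linear": [0, 0, -0.7], "twist": 0, "claw": 0.45}, {"linear": [0, 0, -1.5], "twist": 0, "claw": 0.45}, {"linear": [0, 0, -1.5], "twist": 0, "claw": 0.45}]}}

```text
clock: 12.65
position: [0.4721, -0.0801, 0.0597]
ee_rot: [0.003, 0.66, 0.752, 0.0]
contact_force: [-1.7, -5.3, 18.7]
width: 0.0494
gripper_force: 42.7
```

```bash
python3 - <<'E'
from h import *
im,m=snap('wrist','w9.png'); s=sensors.get_state(); print(s['clock'],s['position'],s['contact_force'],s['moment'])
g=cv2.GaussianBlur(cv2.cvtColor(im,cv2.COLOR_RGB2GRAY),(3,3),0).astype(int)
for r in (140,200,250): print(r,g[r,234:256].tolist(),g[r,386:406].tolist())
print(g[95:125,300].tolist())
yw=np.deg2rad(7.44); ax=np.array([np.cos(yw),np.sin(yw),0]); ay=np.array([-np.sin(yw),np.cos(yw),0])
for th in (0,2,4):
  t=np.deg2rad(th); lo=ay*np.cos(t)-np.array([0,0,np.sin(t)]); n=ay*np.sin(t)+np.array([0,0,np.cos(t)])
  bot=ax*.4566+ay*-.0745+np.array([0,0,.049])
  print(th,[proj(m,[bot+n*.045-lo*d+s*ax*.024 for s in(-1,1)]).round(1).tolist() for d in (0,.02,.05)])
E
```

```text
12.7 [ 0.47205272 -0.08013132  0.05973346] [-2.84820826 -4.78109368 17.24173335] [-0.32532928  0.85348993  0.06167849]
140 [136, 138, 139, 153, 173, 182, 186, 190, 192, 193, 193, 193, 193, 193, 193, 193, 193, 193, 193, 193, 193, 193] [193, 193, 193, 193, 193, 193, 193, 193, 193, 193, 193, 192, 190, 184, 166, 145, 140, 148, 150, 149]
200 [99, 99, 96, 97, 106, 110, 110, 120, 132, 137, 139, 142, 144, 146, 149, 150, 151, 152, 152, 152, 152, 152] [194, 194, 194, 194, 194, 194, 194, 193, 190, 186, 172, 152, 143, 151, 157, 157, 157, 156, 156, 157]
250 [99, 101, 102, 101, 100, 100, 103, 108, 108, 105, 113, 127, 135, 137, 140, 142, 144, 146, 148, 149, 150, 150] [193, 193, 193, 193, 191, 189, 182, 158, 126, 119, 134, 142, 142, 141, 142, 142, 143, 144, 146, 148]
[193, 193, 193, 193, 193, 193, 194, 194, 194, 194, 194, 194, 194, 194, 194, 194, 194, 193, 185, 158, 133, 139, 159, 176, 187, 192, 194, 194, 194, 194]
0 [[[235.0, 112.7], [402.4, 112.6]], [[239.3, 181.2], [398.1, 181.0]], [[245.2, 271.5], [392.3, 271.2]]]
2 [[[234.6, 107.0], [402.7, 106.9]], [[238.5, 176.4], [399.0, 176.3]], [[243.8, 269.4], [393.8, 269.2]]]
4 [[[234.3, 101.2], [403.0, 101.2]], [[237.7, 171.5], [399.8, 171.3]], [[242.3, 267.0], [395.3, 266.8]]]
```

The force jump and the width taper show that the brick is flat. I'm easing off, releasing and rising.

Call:
{"name": "drive_tool", "arguments": {"deltas": [{"linear": [0, 0, 0.7], "twist": 0, "claw": 0.45}, {"linear": [0, 0, 0.7], "twist": 0, "claw": 0.56}, {"linear": [0, 0, 0.7], "twist": 0, "claw": 0.6}, {"linear": [0, 0, 0.7], "twist": 0, "claw": 0.65}, {"linear": [0, 0, 0.7], "twist": 0, "claw": 0.72}, {"linear": [0, 0, 0.7], "twist": 0, "claw": 0.78}, {"linear": [0, 0, 0.7], "twist": 0, "claw": 0.78}, {"linear": [0, 0, 0.7], "twist": 0, "claw": 0.78}]}}

```text
clock: 13.37
position: [0.4696, -0.0778, 0.0573]
ee_rot: [-0.0, 0.66, 0.751, -0.0]
contact_force: [0.7, -0.0, -0.1]
width: 0.0667
gripper_force: 0.0
```

Call:
{"name": "drive_tool", "arguments": {"deltas": [{"linear": [0, 0, 5], "twist": 0, "claw": 0.78}, {"linear": [0, 0, 15], "twist": 0, "claw": 0.78}, {"linear": [0, 0, 35], "twist": 0, "claw": 0.78}, {"linear": [0, 0, 60], "twist": 0, "claw": 0.85}, {"linear": [0, 0, 95], "twist": 0, "claw": 0.85}, {"linear": [0, 0, 130], "twist": 0, "claw": 0.85}, {"linear": [0, 0, 170], "twist": 0, "claw": 0.85}, {"linear": [0, -20, 210], "twist": 0, "claw": 0.85}, {"linear": [0, -40, 230], "twist": 0, "claw": 0.85}, {"linear": [0, -40, 230], "twist": 0, "claw": 0.85}, {"linear": [0, -40, 230], "twist": 0, "claw": 0.85}]}}

```text
clock: 14.28
position: [0.4702, -0.1187, 0.289]
ee_rot: [0.002, 0.661, 0.751, 0.001]
contact_force: [-0.3, 0.7, -1.2]
width: 0.0726
gripper_force: 0.0
```

```bash
python3 - <<'E'
from h import *
im,m=snap('wrist','w10.png'); s=sensors.get_state(); print(s['clock'],s['position'],s['width'],s['contact_force'])
g=cv2.GaussianBlur(cv2.cvtColor(im,cv2.COLOR_RGB2GRAY),(3,3),0).astype(int)
yw=np.deg2rad(7.44); ax=np.array([np.cos(yw),np.sin(yw),0]); ay=np.array([-np.sin(yw),np.cos(yw),0])
# predictions: base_left top, full top, laid half top
B=ax*.456+ay*-.0735
for nm,al,L,z in(('base',0,120,.049),('full',-61.7,120,.094),('laid',-152.5,59,.094)):
  c=B+ay*al/1e3+np.array([0,0,z]); q=proj(m,[c+ay*i*(L/2e3)+ax*j*.025 for i,j in((1,-1),(1,1),(-1,1),(-1,-1))]); print(nm,q.round(1).tolist())
for r in (40,80,100,130,160,190,215): print(r,[int(x) for x in np.where(np.abs(np.gradient(g[r,270:380]))>8)[0]+270])
for c in (310,320,335): print(c,[(i,int(np.gradient(g[:,c])[i])) for i in range(0,270) if abs(np.gradient(g[:,c])[i])>9])
E
```

```text
14.3333 [ 0.46923932 -0.11770228  0.28730669] 0.07264407563228725 [ 0.01210116  0.19279279 -1.46801852]
base [[299.4, 12.5], [348.7, 12.3], [346.6, 132.7], [301.4, 132.9]]
full [[297.9, 71.7], [351.7, 71.5], [349.1, 196.7], [300.2, 196.9]]
laid [[300.2, 198.2], [349.1, 198.0], [348.0, 251.4], [301.2, 251.6]]
40 [284, 285, 287, 289, 295, 296, 297, 300, 301, 302, 321, 326, 327, 346, 347, 357, 358, 359, 360, 361]
80 [285, 289, 290, 296, 297, 299, 300, 301, 350, 356, 357, 359, 361]
100 [286, 289, 291, 292, 299, 300, 301, 349, 350, 355, 356, 358, 360]
130 [284, 286, 291, 292, 299, 300, 301, 302, 349, 353, 354, 355, 356, 357, 359]
160 [285, 286, 287, 290, 292, 293, 294, 300, 301, 302, 348, 349, 353, 354, 356]
190 [301, 302, 303, 344, 345, 346, 348, 349, 352, 353, 354, 355]
215 [287, 289, 292, 293, 298, 299, 300, 315, 316, 317, 328, 329, 330, 344, 345, 350, 351, 353, 354]
310 [(12, 16), (13, 16), (73, 11), (174, -17), (175, -14), (193, -9), (194, -15), (195, -12), (197, 15), (198, 13), (207, 11), (208, 17), (209, 11), (248, -10), (249, -14)]
320 [(12, 15), (13, 17), (26, -11), (27, -13), (38, 12), (39, 12), (171, -9), (172, -13), (173, -12), (178, -10), (179, -17), (182, 15), (183, 11), (193, -10), (194, -15), (195, -12), (197, 14), (198, 14), (202, 11), (203, 12), (209, -15), (210, -19), (211, -10), (221, 11), (222, 19), (223, 15), (249, -14), (250, -11)]
335 [(12, 14), (13, 20), (14, 10), (178, -10), (179, -19), (180, -14), (193, -10), (194, -15), (195, -12), (197, 13), (198, 15), (204, 12), (205, 10), (249, -13), (250, -13)]
```

The wall matches the prediction: full brick's end at row 73, joint at rows 195–197, edges in line within about 1 mm. Next is the half brick. I'll level it on the open worktop first, because its landing edge on the wall is too close to the wall's end.

Call:
{"name": "drive_tool", "arguments": {"deltas": [{"linear": [9, 30, 0], "twist": 6.5, "claw": 0.85}, {"linear": [18, 60, 0], "twist": 13, "claw": 0.85}, {"linear": [27, 90, 0], "twist": 19.5, "claw": 0.85}, {"linear": [36, 120, 0], "twist": 26, "claw": 0.85}, {"linear": [45, 150, 0], "twist": 32.5, "claw": 0.85}, {"linear": [54, 180, -5], "twist": 39, "claw": 0.85}, {"linear": [63, 210, -15], "twist": 45.5, "claw": 0.85}, {"linear": [72, 240, -35], "twist": 52, "claw": 0.85}, {"linear": [81, 270, -60], "twist": 58.5, "claw": 0.85}, {"linear": [90, 300, -90], "twist": 65, "claw": 0.85}, {"linear": [94, 318, -120], "twist": 70, "claw": 0.85}, {"linear": [94, 321, -150], "twist": 73.6, "claw": 0.85}], "squeeze": 20}}

```text
clock: 15.33
position: [0.5623, 0.2073, 0.1339]
ee_rot: [-0.002, 0.075, 0.997, 0.001]
contact_force: [0.1, -0.4, 0.3]
width: 0.0727
gripper_force: 0.0
```

Call:
{"name": "drive_tool", "arguments": {"deltas": [{"linear": [0, 0, 0], "twist": 0, "claw": 0.85}, {"linear": [0, 0, 0], "twist": 0, "claw": 0.85}, {"linear": [0, 0, 0], "twist": 0, "claw": 0.85}]}}

```text
clock: 15.58
position: [0.5636, 0.203, 0.1379]
ee_rot: [-0.0, 0.079, 0.997, -0.0]
contact_force: [0.1, 0.0, -0.0]
width: 0.0729
gripper_force: 0.0
```

```bash
python3 - <<'E'
from h import *
im,m=snap('wrist','w11.png'); s=sensors.get_state(); print(s['clock'],s['position'],s['width'],s['ee_rot'])
n=np.array([-.5*np.cos(-.157),-.5*np.sin(-.157),.866]);u=np.array([.866*np.cos(-.157),.866*np.sin(-.157),.5]);v=np.array([.156,.988,0])
c=np.array([.5637,.2032,.055])+n*.0225
print(proj(m,[c+i*u*.0295+j*v*.025 for i,j in((-1,-1),(-1,1),(1,1),(1,-1))]).round())
hsv=cv2.cvtColor(im,cv2.COLOR_RGB2HSV); k=((hsv[...,2]>135)&(hsv[...,1]<30)).astype('u1')*255
k[:, :230]=0;k[:,410:]=0
g=cv2.GaussianBlur(cv2.cvtColor(im,cv2.COLOR_RGB2GRAY),(3,3),0).astype(int)
for r in (160,200): d=np.gradient(g[r].astype(float)); print(r,[(i,int(d[i])) for i in range(230,410) if abs(d[i])>10])
for c in (295,335): d=np.gradient(g[:,c].astype(float)); print(c,[(i,int(d[i])) for i in range(60,330) if abs(d[i])>10])
E
```

```text
15.6333 [0.56445055 0.20284739 0.13902356] 0.07246234257524446 [1.07486388e-03 7.94457542e-02 9.96838558e-01 3.25627145e-04]
[[280. 162.]
 [358. 162.]
 [362. 254.]
 [277. 255.]]
160 []
200 [(245, -11), (279, 15), (280, 29), (281, 28), (282, 14), (362, -10), (363, -25), (364, -32), (365, -15), (407, -14), (408, -19)]
295 [(161, 10), (162, 12), (256, -11), (259, 13), (263, -21), (264, -25), (265, -14)]
335 [(161, 11), (162, 13), (163, 10), (243, 15), (244, 13), (257, -14), (258, -13), (263, -23), (264, -24), (265, -12)]
```

Call:
{"name": "drive_tool", "arguments": {"deltas": [{"linear": [0, 1, -18], "twist": 0, "claw": 0.85}, {"linear": [0, 1, -38], "twist": 0, "claw": 0.85}, {"linear": [0, 1, -56], "twist": 0, "claw": 0.85}, {"linear": [0, 1, -70], "twist": 0, "claw": 0.85}, {"linear": [0, 1, -80], "twist": 0, "claw": 0.85}, {"linear": [0, 1, -80], "twist": 0, "claw": 0.85}, {"linear": [0, 1, -80], "twist": 0, "claw": 0.5}, {"linear": [0, 1, -80], "twist": 0, "claw": 0.5}, {"linear": [0, 1, -80], "twist": 0, "claw": 0.5}, {"linear": [0, 1, -80], "twist": 0, "claw": 0.5}], "squeeze": 20}}

```text
clock: 16.47
position: [0.565, 0.2042, 0.0592]
ee_rot: [0.002, 0.079, 0.997, 0.001]
contact_force: [0.5, 0.2, 4.8]
width: 0.0497
gripper_force: 21.7
```

Call:
{"name": "drive_tool", "arguments": {"deltas": [{"linear": [0, 0, 4], "twist": 0, "claw": 0.5}, {"linear": [0, 0, 12], "twist": 0, "claw": 0.5}, {"linear": [0, 0, 24], "twist": 0, "claw": 0.5}, {"linear": [0, 0, 38], "twist": 0, "claw": 0.5}, {"linear": [0, 0, 50], "twist": 0, "claw": 0.5}, {"linear": [-10, 0, 56], "twist": 0, "claw": 0.5}, {"linear": [-28, 1, 60], "twist": 0, "claw": 0.5}, {"linear": [-50, 2, 60], "twist": 0, "claw": 0.5}, {"linear": [-74, 4, 60], "twist": 0, "claw": 0.5}, {"linear": [-96, 6, 60], "twist": 0, "claw": 0.5}, {"linear": [-112, 7, 60], "twist": 0, "claw": 0.5}, {"linear": [-118, 7, 60], "twist": 0, "claw": 0.5}]}}

```text
clock: 17.47
position: [0.4413, 0.2107, 0.1173]
ee_rot: [-0.002, 0.078, 0.997, -0.001]
contact_force: [-0.1, 0.1, -0.9]
width: 0.0496
gripper_force: 21.2
```

Call:
{"name": "drive_tool", "arguments": {"deltas": [{"linear": [0, 0, -15], "twist": 0, "claw": 0.5}, {"linear": [0, 0, -35], "twist": 0, "claw": 0.5}, {"linear": [0, 0, -52], "twist": 0, "claw": 0.5}, {"linear": [0, 0, -64], "twist": 0, "claw": 0.5}, {"linear": [0, 0, -72], "twist": 0, "claw": 0.5}, {"linear": [0, 0, -75], "twist": 0, "claw": 0.5}, {"linear": [0, 0, -77], "twist": 0, "claw": 0.5}, {"linear": [0, 0, -78], "twist": 0, "claw": 0.5}, {"linear": [0, 0, -78], "twist": 0, "claw": 0.5}]}}

```text
clock: 18.22
position: [0.4463, 0.2112, 0.0399]
ee_rot: [0.0, 0.079, 0.997, 0.0]
contact_force: [-0.2, 0.4, -1.4]
width: 0.0501
gripper_force: 21.1
```

Call:
{"name": "drive_tool", "arguments": {"deltas": [{"linear": [0, 0, -1], "twist": 0, "claw": 0.5}, {"linear": [0, 0, -2], "twist": 0, "claw": 0.5}, {"linear": [0, 0, -3], "twist": 0, "claw": 0.5}, {"linear": [0, 0, -3], "twist": 0, "claw": 0.5}]}}

```text
clock: 18.55
position: [0.4457, 0.211, 0.0366]
ee_rot: [0.0, 0.079, 0.997, 0.0]
contact_force: [-0.2, -0.3, -1.7]
width: 0.0498
gripper_force: 21.1
```

Call:
{"name": "drive_tool", "arguments": {"deltas": [{"linear": [0, 0, -1], "twist": 0, "claw": 0.5}, {"linear": [0, 0, -2], "twist": 0, "claw": 0.5}, {"linear": [0, 0, -3], "twist": 0, "claw": 0.5}, {"linear": [0, 0, -3], "twist": 0, "claw": 0.5}]}}

```text
clock: 18.88
position: [0.4456, 0.211, 0.0333]
ee_rot: [-0.0, 0.079, 0.997, -0.0]
contact_force: [0.4, 0.1, -1.9]
width: 0.0497
gripper_force: 21.1
```

Call:
{"name": "drive_tool", "arguments": {"deltas": [{"linear": [0, 0, -1], "twist": 0, "claw": 0.5}, {"linear": [0, 0, -2], "twist": 0, "claw": 0.5}, {"linear": [0, 0, -3], "twist": 0, "claw": 0.5}, {"linear": [0, 0, -3], "twist": 0, "claw": 0.5}]}}

```text
clock: 19.22
position: [0.4456, 0.211, 0.0303]
ee_rot: [-0.0, 0.079, 0.997, -0.0]
contact_force: [0.0, 0.1, -1.7]
width: 0.0495
gripper_force: 21.1
```

Call:
{"name": "drive_tool", "arguments": {"deltas": [{"linear": [0, 0, -1], "twist": 0, "claw": 0.5}, {"linear": [0, 0, -2], "twist": 0, "claw": 0.5}, {"linear": [0, 0, -2], "twist": 0, "claw": 0.5}]}}

```text
clock: 19.47
position: [0.4456, 0.211, 0.0283]
ee_rot: [-0.0, 0.079, 0.997, -0.0]
contact_force: [-0.5, 0.0, -0.2]
width: 0.0498
gripper_force: 21.1
```

```bash
python3 - <<'E'
from h import *
im,m=snap('wrist','w12.png'); s=sensors.get_state(); print(s['clock'],s['position'],s['contact_force'])
g=cv2.GaussianBlur(cv2.cvtColor(im,cv2.COLOR_RGB2GRAY),(3,3),0).astype(float)
for r in (180,210,240,260): d=np.gradient(g[r]); print(r,[(i,int(d[i])) for i in range(230,410) if abs(d[i])>10])
for c in (300,335): d=np.gradient(g[:,c]); print(c,[(i,int(d[i])) for i in range(60,330) if abs(d[i])>8])
T=s['position']; yw=np.deg2rad(81); v=np.array([np.cos(yw),np.sin(yw),0]); a=np.array([np.sin(yw),-np.cos(yw),0])
for th in (0,15,30):
  t=np.deg2rad(th); u=a*np.cos(t)+np.array([0,0,np.sin(t)]); n=-a*np.sin(t)+np.array([0,0,np.cos(t)])
  for dz in (0,6,12):
    c=T+np.array([0,0,dz/1e3])+n*.0225; print(th,dz,'corner z',(c-n*.045-u*.0295)[2].round(4),proj(m,[c-u*.0295-v*.024,c-u*.0295+v*.024,c+u*.0295-v*.024,c+u*.0295+v*.024]).round().tolist())
E
```

```text
19.5167 [0.44565383 0.21100878 0.02840314] [ 0.05065806  0.39990711 -0.65493014]
180 [(368, 14), (369, 21), (370, 15)]
210 [(253, 12), (254, 13), (385, -11)]
240 [(252, 15), (253, 10), (386, -14), (387, -13)]
260 [(237, 16), (238, 13), (250, 18), (251, 19), (252, 11), (387, -17), (388, -22), (389, -14), (401, -15), (402, -14)]
300 [(186, 10), (187, 12), (283, -9), (284, -8), (300, 9), (301, 9)]
335 [(117, 12), (118, 21), (119, 16), (126, -10), (127, -23), (128, -20), (186, 9), (187, 11), (277, -9), (278, -14), (279, -14), (280, -10), (305, 12), (306, 14), (307, 11)]
0 0 corner z 0.0059 [[251.0, 222.0], [387.0, 222.0], [259.0, 363.0], [380.0, 363.0]]
0 6 corner z 0.0119 [[247.0, 228.0], [391.0, 228.0], [256.0, 375.0], [382.0, 375.0]]
0 12 corner z 0.0179 [[243.0, 234.0], [395.0, 234.0], [253.0, 387.0], [385.0, 387.0]]
15 0 corner z -0.001 [[254.0, 203.0], [384.0, 203.0], [255.0, 361.0], [384.0, 361.0]]
15 6 corner z 0.005 [[251.0, 207.0], [387.0, 207.0], [251.0, 374.0], [387.0, 373.0]]
15 12 corner z 0.011 [[248.0, 212.0], [390.0, 212.0], [248.0, 387.0], [390.0, 387.0]]
30 0 corner z -0.0058 [[258.0, 191.0], [380.0, 190.0], [251.0, 351.0], [387.0, 351.0]]
30 6 corner z 0.0002 [[256.0, 194.0], [382.0, 194.0], [247.0, 364.0], [391.0, 364.0]]
30 12 corner z 0.0062 [[253.0, 198.0], [385.0, 198.0], [243.0, 378.0], [395.0, 377.0]]
```

Call:
{"name": "drive_tool", "arguments": {"deltas": [{"linear": [0, 0, -1], "twist": 0, "claw": 0.5}, {"linear": [2, 0, -2], "twist": 0, "claw": 0.5}, {"linear": [4, -1, -3], "twist": 0, "claw": 0.5}, {"linear": [6, -1, -4], "twist": 0, "claw": 0.5}, {"linear": [6, -1, -4], "twist": 0, "claw": 0.5}]}}

```text
clock: 19.93
position: [0.4512, 0.21, 0.0245]
ee_rot: [-0.001, 0.079, 0.997, -0.0]
contact_force: [-3.6, -0.1, 3.4]
width: 0.0502
gripper_force: 21.9
```

Call:
{"name": "drive_tool", "arguments": {"deltas": [{"linear": [1.5, 0, -1], "twist": 0, "claw": 0.5}, {"linear": [3, 0, -2], "twist": 0, "claw": 0.5}, {"linear": [4.5, -1, -3], "twist": 0, "claw": 0.5}, {"linear": [6, -1, -4], "twist": 0, "claw": 0.5}, {"linear": [6, -1, -4], "twist": 0, "claw": 0.5}]}}

```text
clock: 20.35
position: [0.4576, 0.2088, 0.0203]
ee_rot: [-0.0, 0.079, 0.997, -0.0]
contact_force: [-3.4, 0.5, 3.6]
width: 0.0499
gripper_force: 21.9
```

Call:
{"name": "drive_tool", "arguments": {"deltas": [{"linear": [1, 0, -1], "twist": 0, "claw": 0.5}, {"linear": [2, 0, -2], "twist": 0, "claw": 0.5}, {"linear": [3, 0, -3], "twist": 0, "claw": 0.5}, {"linear": [3, 0, -3], "twist": 0, "claw": 0.5}]}}

```text
clock: 20.68
position: [0.4609, 0.2085, 0.0174]
ee_rot: [0.0, 0.078, 0.997, -0.0]
contact_force: [-1.5, -2.0, 3.5]
width: 0.0496
gripper_force: 21.9
```

```bash
python3 - <<'E'
from h import *
im,m=snap('wrist','w13.png'); s=sensors.get_state(); print(s['clock'],s['position'],s['contact_force'])
g=cv2.GaussianBlur(cv2.cvtColor(im,cv2.COLOR_RGB2GRAY),(3,3),0).astype(float)
for r in (245,265,285,305): d=np.gradient(g[r]); print(r,[(i,int(d[i])) for i in range(220,420) if abs(d[i])>10])
for c in (300,335): d=np.gradient(g[:,c]); print(c,[(i,int(d[i])) for i in range(160,330) if abs(d[i])>8])
T=s['position']; yw=np.deg2rad(81); v=np.array([np.cos(yw),np.sin(yw),0]); a=np.array([np.sin(yw),-np.cos(yw),0])
for th in (0,5,10,15):
  t=np.deg2rad(th); u=a*np.cos(t)+np.array([0,0,np.sin(t)]); n=-a*np.sin(t)+np.array([0,0,np.cos(t)])
  b=T-a*.030; b[2]=0; c=b+n*.045
  print(th,proj(m,[c-v*.024,c+v*.024,c+u*.02-v*.024,c+u*.02+v*.024]).round().tolist())
E
```

```text
20.7333 [0.46099406 0.20860394 0.01738528] [-1.6271086  -2.18404381  2.88596102]
245 [(247, 18), (248, 12), (390, -11), (391, -17)]
265 [(221, -11), (222, -33), (223, -44), (224, -29), (234, 16), (235, 13), (246, 12), (247, 19), (248, 16), (390, -15), (391, -21), (392, -15), (403, -11), (404, -15), (405, -10), (414, 18), (415, 39), (416, 40), (417, 20)]
285 [(235, 23), (236, 36), (237, 25), (241, -19), (242, -33), (243, -24), (246, 20), (247, 32), (248, 27), (249, 12), (390, -25), (391, -37), (392, -26), (395, 20), (396, 31), (397, 23), (401, -17), (402, -34), (403, -29)]
305 [(246, 16), (247, 32), (248, 32), (249, 16), (298, -20), (299, -20), (339, 18), (340, 20), (389, -11), (390, -27), (391, -36), (392, -24)]
300 [(192, 11), (193, 14), (194, 12), (195, 9), (299, -8), (300, -10), (301, -11), (302, -8), (317, 9), (318, 10)]
335 [(188, -10), (189, -8), (192, 11), (193, 13), (194, 12), (195, 8), (294, -12), (295, -16), (296, -13), (321, 12), (322, 16), (323, 13)]
0 [[248.0, 226.0], [391.0, 226.0], [251.0, 280.0], [388.0, 280.0]]
5 [[247.0, 214.0], [391.0, 214.0], [249.0, 271.0], [389.0, 271.0]]
10 [[247.0, 203.0], [392.0, 203.0], [248.0, 262.0], [390.0, 262.0]]
15 [[247.0, 191.0], [392.0, 191.0], [247.0, 251.0], [392.0, 251.0]]
```

The half is still about 14° tilted and has crept up in the grip. I'll take it a little lower and then ease the grip; its centre is only about 5 mm above rest, with its low edge on the worktop.

Call:
{"name": "drive_tool", "arguments": {"deltas": [{"linear": [1, 0, -1], "twist": 0, "claw": 0.5}, {"linear": [2, 0, -2], "twist": 0, "claw": 0.5}, {"linear": [3, 0, -3], "twist": 0, "claw": 0.5}, {"linear": [3, 0, -3], "twist": 0, "claw": 0.5}]}}

```text
clock: 21.07
position: [0.4639, 0.2086, 0.0144]
ee_rot: [0.0, 0.078, 0.997, -0.0]
contact_force: [-1.7, -3.1, 4.0]
width: 0.0494
gripper_force: 21.9
```

Call:
{"name": "drive_tool", "arguments": {"deltas": [{"linear": [0, 0, 0], "twist": 0, "claw": 0.56}, {"linear": [0, 0, 0], "twist": 0, "claw": 0.58}, {"linear": [0, 0, 0], "twist": 0, "claw": 0.59}, {"linear": [0, 0, 0], "twist": 0, "claw": 0.6}, {"linear": [0, 0, 0], "twist": 0, "claw": 0.65}, {"linear": [0, 0, 0], "twist": 0, "claw": 0.72}, {"linear": [0, 0, 0], "twist": 0, "claw": 0.8}, {"linear": [0, 0, 5], "twist": 0, "claw": 0.8}, {"linear": [0, 0, 30], "twist": 0, "claw": 0.8}, {"linear": [0, 0, 65], "twist": 0, "claw": 0.85}, {"linear": [0, 0, 100], "twist": 0, "claw": 0.85}, {"linear": [0, 0, 100], "twist": 0, "claw": 0.85}]}}

```text
clock: 22.07
position: [0.4683, 0.2105, 0.1211]
ee_rot: [0.006, 0.079, 0.997, 0.003]
contact_force: [1.5, -0.4, -0.0]
width: 0.0725
gripper_force: 0.0
```

Call:
{"name": "drive_tool", "arguments": {"deltas": [{"linear": [0, 0, 0], "twist": 0, "claw": 0.85}, {"linear": [0, 0, 0], "twist": 0, "claw": 0.85}]}}

```text
clock: 22.23
position: [0.4633, 0.2089, 0.1145]
ee_rot: [-0.0, 0.079, 0.997, 0.0]
contact_force: [-0.4, 0.0, -0.4]
width: 0.0722
gripper_force: 0.0
```

```bash
python3 - <<'E'
from h import *
im,m=snap('wrist','w14.png'); s=sensors.get_state(); print(s['clock'],s['position'],s['contact_force'],s['width'],s['ee_rot'])
g=cv2.GaussianBlur(cv2.cvtColor(im,cv2.COLOR_RGB2GRAY),(3,3),0).astype(float)
for r in (205,225,245,265): d=np.gradient(g[r]); print(r,[(i,int(d[i])) for i in range(220,420) if abs(d[i])>10])
for c in (300,335): d=np.gradient(g[:,c]); print(c,[(i,int(d[i])) for i in range(140,330) if abs(d[i])>8])
yw=np.deg2rad(81); v=np.array([np.cos(yw),np.sin(yw),0]); a=np.array([np.sin(yw),-np.cos(yw),0])
c=np.array([.464,.209,.045]); print(proj(m,[c+i*a*.0295+j*v*.025 for i,j in((-1,-1),(-1,1),(1,1),(1,-1))]).round(1).tolist())
E
```

```text
22.2833 [0.46274189 0.20873317 0.11373049] [ 0.16834405  0.58871531 -0.76308851] 0.07258187193116021 [-9.18684526e-04  7.86860942e-02  9.96898971e-01 -3.09492350e-04]
205 [(280, -12), (281, -14), (359, 10)]
225 [(281, -11), (309, -19), (310, -18), (324, 10), (325, 14), (326, 10), (330, 11), (331, 17), (332, 12), (356, -12), (357, -20), (358, -12)]
245 [(284, 18), (285, 11), (356, -18), (357, -18)]
265 [(236, 32), (237, 51), (238, 35), (400, -23), (401, -49), (402, -41), (403, -10)]
300 [(166, 10), (167, 14), (168, 12), (232, 16), (233, 18), (234, 9), (252, -10), (253, -14), (254, -10), (276, -12), (277, -20), (278, -14), (310, -14), (311, -26), (312, -18), (314, 11), (315, 10)]
335 [(166, 10), (167, 14), (168, 11), (215, 13), (216, 19), (217, 11), (252, -10), (253, -13), (254, -8), (276, -14), (277, -17), (278, -9), (310, -17), (311, -28), (312, -18), (314, 11), (315, 10)]
[[279.0, 176.3], [359.6, 176.2], [356.9, 263.6], [281.8, 263.6]]
```

```bash
python3 - <<'E'
from h import *
a,m=load('w14'); b,m2=snap('scene','s14.png')
x=cv2.resize(a[130:330,220:420],(500,500),interpolation=2); y=cv2.resize(b[190:320,190:320],(300,300),interpolation=2)[...,::-1]
o=np.zeros((500,800,3),'u1'); o[:,:500]=x; o[:300,500:]=y; cv2.imwrite('pics/c14.png',o)
E
```

```text
(no output)
```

View pics/c14.png

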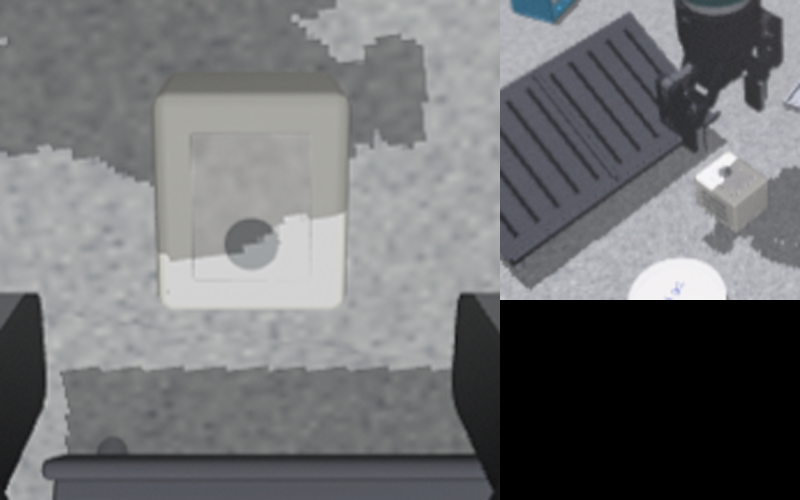

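The crop shows the half brick flat on the worktop, its top spanning image rows 167–253 and columns 281–359, square to the tool. I'm gripping it again, level this time.

Call:
{"name": "drive_tool", "arguments": {"deltas": [{"linear": [-3, 1, -20], "twist": 0, "claw": 0.85}, {"linear": [-6, 1.5, -42], "twist": 0, "claw": 0.85}, {"linear": [-6, 1.5, -64], "twist": 0, "claw": 0.85}, {"linear": [-6, 1.5, -82], "twist": 0, "claw": 0.85}, {"linear": [-6, 1.5, -93], "twist": 0, "claw": 0.85}, {"linear": [-6, 1.5, -97], "twist": 0, "claw": 0.85}, {"linear": [-6, 1.5, -97], "twist": 0, "claw": 0.85}, {"linear": [-6, 1.5, -97], "twist": 0, "claw": 0.5}, {"linear": [-6, 1.5, -97], "twist": 0, "claw": 0.5}, {"linear": [-6, 1.5, -97], "twist": 0, "claw": 0.5}, {"linear": [-6, 1.5, -97], "twist": 0, "claw": 0.5}], "squeeze": 35}}

```text
clock: 23.25
position: [0.4581, 0.2106, 0.0181]
ee_rot: [0.001, 0.079, 0.997, 0.0]
contact_force: [-0.4, 0.8, -1.8]
width: 0.0499
gripper_force: 37.7
```

Call:
{"name": "drive_tool", "arguments": {"deltas": [{"linear": [0, 0, 4], "twist": 0, "claw": 0.5}, {"linear": [0, 0, 14], "twist": 0, "claw": 0.5}, {"linear": [0, 0, 32], "twist": 0, "claw": 0.5}, {"linear": [0, 0, 55], "twist": 0, "claw": 0.5}, {"linear": [0, 0, 80], "twist": 0, "claw": 0.5}, {"linear": [0, 0, 105], "twist": 0, "claw": 0.5}, {"linear": [0, -5, 125], "twist": -4, "claw": 0.5}, {"linear": [0, -14, 138], "twist": -10, "claw": 0.5}, {"linear": [0, -28, 143], "twist": -16, "claw": 0.5}, {"linear": [0, -46, 145], "twist": -22, "claw": 0.5}, {"linear": [0, -65, 145], "twist": -28, "claw": 0.5}, {"linear": [0, -85, 145], "twist": -34, "claw": 0.5}]}}

```text
clock: 24.25
position: [0.4575, 0.125, 0.1633]
ee_rot: [0.001, 0.369, 0.93, 0.0]
contact_force: [0.5, 0.0, -1.6]
width: 0.0496
gripper_force: 37.8
```

Call:
{"name": "drive_tool", "arguments": {"deltas": [{"linear": [0, -18, 0], "twist": -6, "claw": 0.5}, {"linear": [0, -36, 0], "twist": -12, "claw": 0.5}, {"linear": [0, -54, 0], "twist": -18, "claw": 0.5}, {"linear": [0, -70, 0], "twist": -24, "claw": 0.5}, {"linear": [0, -84, 0], "twist": -30, "claw": 0.5}, {"linear": [0, -96, -5], "twist": -35, "claw": 0.5}, {"linear": [0, -104, -12], "twist": -38, "claw": 0.5}, {"linear": [0, -106, -20], "twist": -39.3, "claw": 0.5}, {"linear": [0, -106, -20], "twist": -39.3, "claw": 0.5}, {"linear": [0, -106, -20], "twist": -39.3, "claw": 0.5}]}}

```text
clock: 25.08
position: [0.4571, 0.0199, 0.1422]
ee_rot: [-0.001, 0.658, 0.753, -0.0]
contact_force: [0.6, -0.3, -0.4]
width: 0.0496
gripper_force: 37.8
```

```bash
python3 - <<'E'
from h import *
im,m=snap('wrist','w15.png'); s=sensors.get_state(); print(s['clock'],s['position'],s['contact_force'],s['ee_rot'])
g=cv2.GaussianBlur(cv2.cvtColor(im,cv2.COLOR_RGB2GRAY),(3,3),0).astype(float)
for r in (250,270,290): d=np.gradient(g[r]); print(r,[(i,int(d[i])) for i in range(215,425) if abs(d[i])>10])
for c in (295,320,345): d=np.gradient(g[:,c]); print(c,[(i,int(d[i])) for i in range(100,330) if abs(d[i])>8])
T=s['position']; yw=np.deg2rad(7.44); ax=np.array([np.cos(yw),np.sin(yw),0]); ay=np.array([-np.sin(yw),np.cos(yw),0]); print('lat,along',T@ax,T@ay+.0735)
for dz in (3,6): 
  c=T+np.array([0,0,dz/1e3+.0225]); print(dz,proj(m,[c+ay*.0295-ax*.025,c+ay*.0295+ax*.025,c+ay*.005-ax*.025,c+ay*.005+ax*.025]).round(1).tolist())
c=ax*.456+ay*-.0135+np.array([0,0,.049]); print('end',proj(m,[c-ax*.025,c+ax*.025]).round(1))
E
```

```text
25.1333 [0.45758953 0.02000492 0.14257416] [ 0.89705093 -0.16322329 -0.3810414 ] [-1.95961281e-04  6.57798987e-01  7.53193493e-01  1.25831818e-04]
250 [(243, -10), (248, 13), (249, 22), (250, 18), (361, 15), (387, -10), (388, -26), (389, -39), (390, -29), (394, 19), (395, 29), (396, 21)]
270 [(219, -20), (220, -28), (221, -19), (231, 14), (232, 17), (245, -14), (246, -17), (247, -10), (249, 25), (250, 40), (251, 31), (252, 12), (387, -23), (388, -34), (389, -25), (392, 15), (393, 15), (406, -14), (407, -13), (417, 17), (418, 36), (419, 37), (420, 18)]
290 [(250, 22), (251, 41), (252, 35), (253, 15), (385, -10), (386, -26), (387, -37), (388, -24)]
295 [(149, -10), (150, -15), (152, 23), (153, 16), (155, -10), (157, 10), (158, 9), (163, -18), (164, -31), (165, -24), (171, 19), (172, 28), (173, 16), (175, -12), (197, -15), (198, -24), (199, -16)]
320 [(149, -9), (150, -19), (152, 24), (153, 26), (155, -14), (157, 14), (158, 16), (163, -18), (164, -34), (165, -26), (171, 11), (172, 25), (173, 27), (175, -11), (176, -11), (190, -8), (191, -19), (192, -20), (193, -9), (311, -12), (312, -24), (313, -21)]
345 [(150, -14), (151, -16), (153, 26), (154, 18), (156, -10), (158, 11), (159, 9), (163, -9), (164, -25), (165, -30), (166, -15), (172, 17), (173, 27), (174, 25), (175, 13), (197, -22), (198, -36), (199, -25), (224, 8), (225, 13), (226, 15), (227, 15), (228, 13), (229, 11), (236, -9), (242, -8)]
lat,along 0.45632747680626284 0.03408419678756412
3 [[249.9, 222.9], [396.8, 223.6], [253.4, 287.6], [392.3, 288.2]]
6 [[248.1, 225.8], [398.8, 226.5], [251.7, 291.9], [394.2, 292.6]]
end [[284.9 173. ]
 [357.2 173.4]]
```

Call:
{"name": "drive_tool", "arguments": {"deltas": [{"linear": [1.6, -2.4, 0], "twist": 0, "claw": 0.5}, {"linear": [1.6, -2.4, -10], "twist": 0, "claw": 0.5}, {"linear": [1.6, -2.4, -24], "twist": 0, "claw": 0.5}, {"linear": [1.6, -2.4, -38], "twist": 0, "claw": 0.5}, {"linear": [1.6, -2.4, -51], "twist": 0, "claw": 0.5}, {"linear": [1.6, -2.4, -61], "twist": 0, "claw": 0.5}, {"linear": [1.6, -2.4, -67], "twist": 0, "claw": 0.5}, {"linear": [1.6, -2.4, -69], "twist": 0, "claw": 0.5}, {"linear": [1.6, -2.4, -69], "twist": 0, "claw": 0.5}, {"linear": [1.6, -2.4, -69], "twist": 0, "claw": 0.5}]}}

```text
clock: 25.97
position: [0.4599, 0.0172, 0.074]
ee_rot: [0.0, 0.658, 0.753, 0.0]
contact_force: [0.3, 0.4, -1.8]
width: 0.0499
gripper_force: 37.8
```

```bash
python3 - <<'E'
from h import *
im,m=snap('wrist','w16.png'); s=sensors.get_state(); print(s['clock'],s['position'],s['contact_force'])
g=cv2.GaussianBlur(cv2.cvtColor(im,cv2.COLOR_RGB2GRAY),(3,3),0).astype(float)
for r in (250,270,290): d=np.gradient(g[r]); print(r,[(i,int(d[i])) for i in range(215,425) if abs(d[i])>10])
for c in (295,320,345): d=np.gradient(g[:,c]); print(c,[(i,int(d[i])) for i in range(120,330) if abs(d[i])>8])
T=s['position']; yw=np.deg2rad(7.44); ax=np.array([np.cos(yw),np.sin(yw),0]); ay=np.array([-np.sin(yw),np.cos(yw),0]); print('lat,along',T@ax,T@ay+.0735)
c=T+np.array([0,0,.0044+.0225]); print(proj(m,[c+ay*.0295-ax*.025,c+ay*.0295+ax*.025,c+ay*.005-ax*.025,c+ay*.005+ax*.025]).round(1).tolist())
c=ax*.456+ay*-.0135+np.array([0,0,.049]); print('end',proj(m,[c-ax*.025,c+ax*.025,c-ax*.025-[0,0,.045],c+ax*.025-[0,0,.045]]).round(1).tolist())
E
```

```text
26.0167 [0.46001278 0.01715288 0.07415821] [ 0.01198012 -0.29811866 -2.3563882 ]
250 [(248, 12), (249, 21), (250, 17), (355, 11), (356, 18), (357, 12), (387, -12), (388, -28), (389, -38), (390, -26), (394, 17), (395, 26), (396, 19)]
270 [(219, -22), (220, -27), (221, -17), (231, 14), (232, 16), (245, -13), (246, -16), (249, 24), (250, 37), (251, 29), (252, 12), (387, -22), (388, -33), (389, -23), (392, 13), (393, 14), (406, -13), (407, -12), (417, 19), (418, 40), (419, 40), (420, 18)]
290 [(250, 21), (251, 39), (252, 34), (253, 14), (385, -10), (386, -25), (387, -35), (388, -22)]
295 [(156, -16), (157, -21), (159, 25), (160, 29), (161, 14), (163, -12), (164, -15), (166, 15), (167, 13), (174, -17), (175, -31), (176, -23), (189, 9), (190, 12), (191, 10), (197, -13), (198, -22), (199, -15)]
320 [(157, -23), (158, -21), (159, 8), (160, 32), (161, 25), (164, -13), (166, 13), (167, 13), (174, -11), (175, -28), (176, -28), (177, -12), (189, 15), (190, 22), (191, 22), (192, 15), (194, -18), (195, -15), (197, -12), (198, -20), (199, -13), (311, -11), (312, -23), (313, -20)]
345 [(157, -10), (158, -21), (160, 22), (161, 30), (162, 16), (164, -13), (165, -13), (167, 17), (168, 14), (175, -20), (176, -33), (177, -23), (189, 10), (190, 19), (191, 21), (192, 8), (193, -8), (194, -10), (197, -12), (198, -19), (199, -13), (225, 13), (226, 15), (227, 14), (228, 13), (229, 11), (234, -8), (235, -17), (236, -13)]
lat,along 0.45836102482546476 0.030942393970177375
[[248.2, 224.6], [396.6, 225.1], [251.8, 289.8], [392.1, 290.2]]
end [[265.4, 190.9], [367.6, 191.3], [276.8, 174.6], [357.3, 174.9]]
```

```bash
python3 - <<'E'
from h import *
im,m=load('w16'); g=cv2.GaussianBlur(cv2.cvtColor(im,cv2.COLOR_BGR2GRAY),(3,3),0).astype(float)
for r in (183,194,202,208,215): d=np.gradient(g[r]); print(r,[(i,int(d[i])) for i in range(235,405) if abs(d[i])>8])
yw=np.deg2rad(7.44); ax=np.array([np.cos(yw),np.sin(yw),0]); ay=np.array([-np.sin(yw),np.cos(yw),0])
c=np.array([.46,.01715,.07416])+np.array([0,0,.0044-.0225])-.0014*ax; print('half bottom',proj(m,[c+ay*.0295-ax*.025,c+ay*.0295+ax*.025]).round(1).tolist())
E
```

```text
183 [(249, -15), (250, -17), (252, 14), (253, 20), (254, 11), (359, 10), (360, 23), (361, 26), (362, 14), (382, -18), (383, -31), (384, -32), (385, -12), (386, 18), (387, 34), (388, 27), (389, 12), (391, -9), (392, -9)]
194 [(249, -13), (250, -18), (251, -10), (252, 9), (253, 21), (254, 14), (270, 9), (271, 11), (317, 9), (325, -14), (326, -15), (347, 9), (354, -12), (355, -10), (357, 12), (358, 19), (359, 13), (365, -8), (382, -12), (383, -35), (384, -36), (386, 31), (387, 29), (388, 14), (391, -12), (392, -12), (393, -8), (397, 8)]
202 [(246, 11), (249, -11), (250, -18), (251, -14), (253, 22), (254, 17), (266, -9), (371, 18), (372, 29), (373, 22), (374, 8), (381, -13), (382, -36), (383, -38), (385, 25), (386, 31), (387, 22), (388, 9), (390, -14), (391, -10)]
208 [(249, -9), (250, -17), (251, -16), (253, 18), (254, 19), (375, 17), (376, 21), (377, 12), (380, -8), (381, -21), (382, -27), (383, -15), (384, 13), (385, 33), (386, 28), (387, 13), (389, -8), (390, -10)]
215 [(250, -15), (251, -17), (253, 14), (254, 20), (255, 11), (382, -17), (384, 13), (385, 22), (386, 23), (387, 21), (389, -11), (390, -11)]
half bottom [[265.1, 193.4], [371.8, 193.8]]
```

Lateral fit is within about 1 mm, so I'm lowering to contact.

Call:
{"name": "drive_tool", "arguments": {"deltas": [{"linear": [-0.5, 0, -2], "twist": 0, "claw": 0.5}, {"linear": [-0.5, 0, -4], "twist": 0, "claw": 0.5}, {"linear": [-0.5, 0, -5], "twist": 0, "claw": 0.5}, {"linear": [-0.5, 0, -5.5], "twist": 0, "claw": 0.5}, {"linear": [-0.5, 0, -5.5], "twist": 0, "claw": 0.5}]}}

```text
clock: 26.43
position: [0.4587, 0.0171, 0.0679]
ee_rot: [-0.0, 0.658, 0.753, -0.0]
contact_force: [-0.2, 0.2, -0.8]
width: 0.0495
gripper_force: 37.8
```

Call:
{"name": "drive_tool", "arguments": {"deltas": [{"linear": [0, 0, -0.7], "twist": 0, "claw": 0.5}, {"linear": [0, 0, -1.4], "twist": 0, "claw": 0.5}, {"linear": [0, 0, -1.4], "twist": 0, "claw": 0.5}]}}

```text
clock: 26.68
position: [0.459, 0.0171, 0.067]
ee_rot: [0.0, 0.658, 0.753, 0.0]
contact_force: [-0.7, -0.1, 2.4]
width: 0.0496
gripper_force: 38.2
```

Call:
{"name": "drive_tool", "arguments": {"deltas": [{"linear": [0, 0, -0.7], "twist": 0, "claw": 0.5}, {"linear": [0, 0, -1], "twist": 0, "claw": 0.5}, {"linear": [0, 0, -1], "twist": 0, "claw": 0.5}]}}

```text
clock: 26.93
position: [0.459, 0.0171, 0.067]
ee_rot: [0.0, 0.658, 0.753, 0.0]
contact_force: [-3.3, -0.3, 12.3]
width: 0.0497
gripper_force: 39.4
```

Firm contact, so the half is flat. Releasing and rising.

Call:
{"name": "drive_tool", "arguments": {"deltas": [{"linear": [0, 0, 0.7], "twist": 0, "claw": 0.5}, {"linear": [0, 0, 0.7], "twist": 0, "claw": 0.57}, {"linear": [0, 0, 0.7], "twist": 0, "claw": 0.6}, {"linear": [0, 0, 0.7], "twist": 0, "claw": 0.65}, {"linear": [0, 0, 0.7], "twist": 0, "claw": 0.72}, {"linear": [0, 0, 0.7], "twist": 0, "claw": 0.78}, {"linear": [0, 0, 0.7], "twist": 0, "claw": 0.78}, {"linear": [0, 0, 0.7], "twist": 0, "claw": 0.78}]}}

```text
clock: 27.6
position: [0.4588, 0.0171, 0.0662]
ee_rot: [-0.0, 0.658, 0.753, -0.0]
contact_force: [-0.4, -0.7, 0.3]
width: 0.0666
gripper_force: 0.0
```

Call:
{"name": "drive_tool", "arguments": {"deltas": [{"linear": [0, 0, 5], "twist": 0, "claw": 0.78}, {"linear": [0, 0, 15], "twist": 0, "claw": 0.78}, {"linear": [0, 0, 35], "twist": 0, "claw": 0.78}, {"linear": [0, 0, 60], "twist": 0, "claw": 0.85}, {"linear": [0, 0, 95], "twist": 0, "claw": 0.85}, {"linear": [0, -20, 130], "twist": 0, "claw": 0.85}, {"linear": [0, -60, 170], "twist": 0, "claw": 0.85}, {"linear": [5, -100, 210], "twist": 0, "claw": 0.85}, {"linear": [10, -135, 220], "twist": 0, "claw": 0.85}, {"linear": [10, -135, 220], "twist": 0, "claw": 0.85}, {"linear": [10, -135, 220], "twist": 0, "claw": 0.85}, {"linear": [10, -135, 220], "twist": 0, "claw": 0.85}]}}

```text
clock: 28.6
position: [0.4689, -0.1186, 0.287]
ee_rot: [0.0, 0.659, 0.752, 0.0]
contact_force: [-0.4, 0.6, -0.7]
width: 0.0727
gripper_force: 0.0
```

```bash
python3 - <<'E'
from h import *
im,m=snap('wrist','w17.png'); s=sensors.get_state(); print(s['clock'],s['position'],s['contact_force'])
g=cv2.GaussianBlur(cv2.cvtColor(im,cv2.COLOR_RGB2GRAY),(3,3),0).astype(float)
yw=np.deg2rad(7.44); ax=np.array([np.cos(yw),np.sin(yw),0]); ay=np.array([-np.sin(yw),np.cos(yw),0]); B=ax*.456+ay*-.0735
for nm,al,L,z in(('base',0,120,.049),('half',30.5,59,.094),('full',-61.7,120,.094),('laid',-152.5,59,.094)):
  c=B+ay*al/1e3+np.array([0,0,z]); q=proj(m,[c+ay*i*(L/2e3)+ax*j*.025 for i,j in((1,-1),(1,1),(-1,1),(-1,-1))]); print(nm,q.round(1).tolist())
for r in (30,50,90,120,160,190,220): d=np.gradient(g[r]); print(r,[(i,int(d[i])) for i in range(275,375) if abs(d[i])>9])
for c in (310,335): d=np.gradient(g[:,c]); print(c,[(i,int(d[i])) for i in range(0,265) if abs(d[i])>8])
E
```

```text
28.65 [ 0.46827281 -0.11749165  0.28602274] [-0.17327991 -0.6218605  -0.80407697]
base [[301.7, 12.4], [351.2, 12.5], [348.5, 133.4], [303.0, 133.4]]
half [[299.1, -2.7], [356.0, -2.6], [354.2, 68.9], [300.0, 68.8]]
full [[300.0, 71.9], [354.1, 72.0], [350.8, 197.9], [301.6, 197.8]]
laid [[301.6, 199.0], [350.8, 199.1], [349.4, 252.8], [302.3, 252.8]]
30 [(284, -10), (285, -10), (287, 20), (289, -16), (291, 9), (293, -15), (294, -10), (300, 21), (301, 27), (302, 16), (353, -10), (354, -10), (360, -20), (361, -29), (363, 23), (364, 15)]
50 [(289, -11), (292, -17), (293, -21), (300, 16), (301, 28), (302, 21), (321, -12), (322, -14), (333, 12), (334, 13), (353, -12), (360, -17), (361, -14), (363, 11), (365, -9)]
90 [(285, -12), (287, 18), (288, 12), (293, -20), (294, -11), (301, 23), (302, 25), (303, 13), (352, -11), (353, -10), (357, -15), (358, -28), (359, -10), (360, 20), (361, 20)]
120 [(287, 11), (288, 11), (293, -15), (294, -11), (301, 16), (302, 27), (303, 20), (351, -9), (352, -11), (357, -16), (359, 10), (361, -9)]
160 [(286, 13), (287, 19), (288, 14), (292, 12), (294, -22), (2
[... 184 characters left out ...]
50, -13), (353, -11), (354, -19), (356, 17)]
220 [(293, -16), (294, -14), (299, 14), (300, 29), (301, 24), (302, 9), (317, -20), (318, -18), (329, 15), (330, 19), (331, 12), (346, -13), (347, -10), (352, -16), (353, -15), (355, 13)]
310 [(66, -11), (67, -25), (68, -36), (69, -30), (71, 32), (72, 45), (73, 27), (174, -12), (175, -15), (176, -8), (194, -10), (195, -16), (196, -12), (198, 15), (199, 14), (208, 12), (209, 16), (210, 8), (249, -9), (250, -15), (251, -11)]
335 [(66, -12), (67, -27), (68, -38), (69, -28), (71, 33), (72, 45), (73, 26), (179, -12), (180, -17), (181, -11), (194, -10), (195, -14), (196, -12), (198, 13), (199, 14), (200, 8), (204, 10), (205, 12), (250, -11), (251, -14)]
```

Half brick's inner edge is at row 68, the full brick's edge at row 72 and the sides in line within about 1 mm. Handing in.

```bash
python3 -c "
from rig import manip; print(manip.sign_off())"
```

```text
the job is handed in; nothing more can be done
None
```

The second course is finished and handed in at about 28.7 s. In the last wrist image both bricks are released and flat, with joints of about 2–3 mm and sides flush to about 1 mm; the sign-off returned no verdict.

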